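# Fetch a vial from under the rack with the reacher and stand it on the scale

### The arm

A 6-joint arm with a two-finger parallel gripper is mounted at the origin on the work surface. World frame = base frame: x ahead of the robot, y to its left, z up, the work surface at z = 0. Lengths are in mm, angles in degrees, forces in N, time in s.
With the tool pointing down it reaches from about 325 to 775 mm from the base axis. Payload 5.5 kg.
Tool frame: the origin (TCP) lies at the very end of the fingers, on their centre line; the grasp point (between the pads) lies 19 mm behind it; z points along the fingers, x is the direction in which the jaws open and shut, and the axes are right-handed (so a half turn about z gives the same grasp; the last joint's range is limited). The gripper opens to 88 mm and grips with 3 to 60 N. Pads are 20 mm wide; open, the fingers measure 115 mm over their backs; the gripper's body (75 mm by 178 mm) begins 61 mm behind the grasp point.
Start: joints at [62.126, 5.22, 70.514, -0, 104.267, -3.249], TCP at [250.019, 545.442, 222.631] pointing down, gripper open.
Joint ranges: [-164.24, 164.24], [-49.07, 125.15], [9.68, 141.18], [-86.29, 266.29], [3.28, 154.24], [-151.56, 151.56]. Speed limits (degrees/s): [147.25, 147.25, 172.46, 180, 180, 180].

### API

Orientations are given as [roll, pitch, yaw] about the fixed x, y, z axes, in that order (R = Rz(yaw) Ry(pitch) Rx(roll)).
In Python, from cell import robot gives the robot as it stands.
- The arm moves only by the shell command python3 -m creep 'ROWS' [FORCE]. ROWS is a JSON object of lists of equal length, an entry for each row: "hand": the opening, from 0 (shut) to 1 (fully open); "translation": the shift along the tool's x, y, z in cm, a list of three; "turn": the turn about the tool's z in degrees. In form: {"hand": [hand, ...], "translation": [[dx, dy, dz], ...], "turn": [turn, ...]}. A call has 1 to 10 rows; each row is the pose to reach, as a shift and turn from the pose commanded when the call began, along the tool's axes at that moment; what a row does not reach only later rows make up. A row lasts 1/10 s, in which the tool goes at most 50 mm and 8.59 degrees, less where a joint would pass 70% of its speed; a pose out of reach is approached as far as the arm can. A call with a gripper value outside its range is refused whole. The fingers move at their own pace and stop on an object; FORCE is the grip in N (left out, the last holds). Time passes only in rows, so rows that repeat a pose let the fingers close. It gives the time, the measured TCP pose, the force and the opening at its end, in the units of the state.
- robot.state(): the state, without advancing time (a new reading comes with each control period).
- robot.read_camera(name): name is "side" or "top" or "wrist"; returns a dict with "img" (480x640x3 uint8, red, green, blue), "range_z" (480x640 float32, mm along the optical axis (not along the pixel's ray), 0 where there is no reading), "vertical_fov" (degrees; the focal length in pixels is half the picture's height over the tangent of half this angle, whatever the lens; pixels are square), "cx", "cy" (the principal point, pixels), "dist_coeffs" ([k1, k2, p1, p2, k3] as OpenCV has them; the pictures are not rectified), "world_from_camera" (4x4, takes a point from camera to world coordinates). Camera axes: x right, y down, z forward; pixel columns grow to the right and rows downward; lengths in mm; the calibration is good to about 2 mm. A picture is of the moment at which its call begins.
- robot.finish_job(): hands the job in, once; it reports no verdict.
The state is a dict: "time_s": time; "q": joint angles; "dq": joint speeds; "effort": joint torques, N m; "tool_pos": TCP position; "ee_rot": TCP orientation; "wrist_force": force on the tool from outside, world axes, zero at the start; "moment": the same for the moment, N m; "opening": finger opening in mm.
Only numpy, scipy, OpenCV 4.12 (cv2) and the standard library are available. Lean on these libraries where they do the work, as an engineer would, in place of code of your own. Each camera call takes 0.05 s, during which the arm holds its last target.

### The job

The yellow-capped sample vial is out of hand's reach under the low wire rack: pick up the reacher by its hand grip, squeeze its trigger to close the jaws on the vial, draw it out and set it down gently, upright, on the blue plate of the scale. Then let go of the vial, lay the reacher flat on the free table top, clear of everything, and let go of it. Never touch the vial with the gripper itself or tip it over, and leave the blue-capped vial and the other things on the table as they are.

Things in the scene. Friction and masses are not known exactly. Their poses are not given: they have to be found in the camera images.
- reacher: The loose reacher (grabber), 0.2 kg, lying flat on the table, 45 mm high. Origin: on its underside (z = 0, the plane it lies on), below the middle of the hand grip; x along the shaft to the jaws, z up, y to its left. Jaw tips at rest reach x = 194 mm. Black blocks (38 mm high, 62 mm wide) at x -57 to -35 and 35 to 65; it stands on these. Yoke at x 110 to 134, underside at z = 8. It balances near x = 10 mm.
- reacher_grip (a point): Middle of the hand grip, 28 mm above the reacher's underside: take it here from above, fingers closing along the reacher's y, outside the two plates. At rest 62 mm over the plates, which are 45 mm high and clear of the blocks for x -28 to 28 mm. A finger opening of about 58 mm holds the reacher firmly with the jaws still open.
- fixed_plate (a point): Middle of the outer face of the fixed orange grip plate, on the right: y = -31 mm in the reacher's frame. This plate is part of the reacher, so when the fingers close by d the whole reacher shifts d/2 towards its left (+y), and back when they open.
- trigger_plate (a point): Middle of the outer face of the red trigger plate (56 mm long, 42 mm high), on the left: y = +31 mm in the reacher's frame at rest, moving towards -y as it is squeezed.
- reacher_trigger (a joint): Travel of the red trigger towards the fixed plate, m: 0 at rest, 0.024 fully squeezed. Spring: 8 N at rest, 13.5 N at the end. Width over both plates = 62 mm - travel. Squeezing shuts both jaws evenly: clear gap at the pinch point 60 mm at rest, 53 mm at 4 mm travel, 28 mm (closed on a vial) at 17.5 mm. Fingers sent to 36 mm with 30 to 40 N grip a vial well.
- reacher_pinch (a point): Point midway between the jaw pads where a vial is held: at x 177, y 0, z 22 mm in the reacher's frame; axes as the reacher's.
- jaw_left: Left (+y) jaw of the reacher: aluminium arm, black rubber pad 36 mm long, 30 mm high (7 to 37 mm above the reacher's underside), 6 mm thick. At rest the jaws splay outward, about 90 mm wide over the tips; closed on a vial the pads are parallel. Origin at its pivot (x 122, y 14, z 22 mm in the reacher's frame).
- jaw_right: Right (-y) jaw, the mirror image of the left one.
- vial_yellow: The vial to fetch: white, 28 mm across, 50 mm high, yellow cap, about 35 g, standing loose on the table under the rack. Origin: centre of its underside, z up.
- vial_blue: A like vial with a blue cap, also under the rack, at least 80 mm from the yellow one: to be left alone.
- rack: Fixed low wire rack on the table: deck 260 mm deep (x), 320 mm wide (y), of steel wires 24 mm apart, clear gap of 85 mm under it, deck top at 95 mm; black trays on its rear half up to 135 mm. Legs 18 mm thick at x +-121, y +-151 mm. Origin: on the table below the deck's middle; x points from the open front into the gap.
- rack_front (a point): Middle of the rack's open front edge, on the table (x = -130 mm in the rack's frame). The vials stand 45 to 70 mm inside it, one near y = +44 mm, one near y = -44 mm; the front is open from leg to leg. Axes as the rack's.
- scale_plate (a point): Centre of the top face of the scale's blue square-cornered plate, 160 mm (x) by 140 mm (y), 32 mm above the table; z up. The fixed white scale body is 170 by 150 mm, with a low display (20 mm high) on its +x side.
- bottle: Bystander: green bottle, 60 mm across, 130 mm high, loose. Origin: centre of its underside.
- jar: Bystander: amber jar with black lid, 70 mm across, 50 mm high, loose. Origin: centre of its underside.
- spatula: Bystander: white-handled spatula lying on the table, loose, about 250 mm long along its x.
- scale: The scale as a whole, fixed: origin on the table below the middle of the blue plate, axes as point scale_plate's.
Not all that is in view belongs to the job. Leave any turquoise look-alike of the vial_yellow alone.

How it is judged (in metres and radians):
On the way, in this order (a step that is already met when the one before it is completed fails the run):
1. both jaws of the reacher grip the yellow-capped vial while it is still under the rack (contact force between each of jaw_left, jaw_right and vial_yellow above 0.3 N and x of vial_yellow in the frame of rack above -0.115 m), for 0.2 s.
2. the vial, held in the jaws, is clear of the rack's front and lifted off the table (contact force between each of jaw_left, jaw_right and vial_yellow above 0.3 N and x of vial_yellow in the frame of rack below -0.145 m and height (world z) of vial_yellow above 0.012 m), for 0.1 s.
3. the vial, still held in the jaws, has been lowered to within 12 mm of the blue plate, its whole base over it (contact force between each of jaw_left, jaw_right and vial_yellow above 0.3 N and x of vial_yellow in the frame of scale_plate between -0.066 and 0.066 m and y of vial_yellow in the frame of scale_plate between -0.056 and 0.056 m and z of vial_yellow in the frame of scale_plate below 0.012 m), for 0.1 s.
At the end, for the whole second after the job is handed in: The yellow-capped vial stands upright (within 0.1 rad) and at rest with its whole base on the blue plate, free of the jaws; the reacher lies flat (within 0.1 rad) and at rest on the table top, trigger sprung back, touching none of the rack, the scale, the vials or the other things (x of vial_yellow in the frame of scale_plate between -0.066 and 0.066 m and y of vial_yellow in the frame of scale_plate between -0.056 and 0.056 m and z of vial_yellow in the frame of scale_plate between -0.004 and 0.005 m and angle between each of vial_yellow, reacher's own z axis and vertical below 0.1 rad and linear speed of each of vial_yellow, reacher below 0.02 m/s and contact force between reacher and vial_yellow below 0.05 N and height (world z) of reacher between -0.006 and 0.008 m and value of joint reacher_trigger below 0.003 m and contact force between reacher and rack below 0.05 N and contact force between reacher and bottle below 0.05 N and contact force between reacher and jar below 0.05 N and contact force between reacher and spatula below 0.05 N and contact force between reacher and vial_blue below 0.05 N and contact force between reacher and scale below 0.05 N).
It fails at once if the gripper's fingers touch the yellow-capped vial (contact force between the fingers and vial_yellow above 0.5 N).
It fails at once if the yellow-capped vial is tipped by more than 0.6 rad (angle between vial_yellow's own z axis and vertical above 0.6 rad).
It fails at once if the blue-capped vial is moved by more than 20 mm or knocked over (distance of vial_blue from where it was at the start of the episode above 0.02 m or angle between vial_blue's own z axis and vertical above 0.4 rad).
It fails at once if the bottle, jar or spatula is moved by more than 30 mm (distance of any of bottle, jar, spatula from where it was at the start of the episode above 0.03 m).
It also fails if it takes over 64 s, if anything falls off the work surface, if the arm or the gripper's body presses on something with over 40 N, if the wrist force passes 120 N, or if a joint passes its speed limit or range.

## Working session

There is one attempt and no reset: what is moved stays moved. The work goes in short steps, Python scripts to look and compute and a shell command to move; the robot and the scene stay as the last step left them, time stands still between calls to the robot, and variables do not carry over. Pictures are saved under pics/ and viewed, and the job is handed in when it is done.

```bash
ls -la; mkdir -p pics; python3 - <<'E'
from cell import robot
import cv2, numpy as np, pickle
s=robot.state(); print(s)
for n in ("side","top","wrist"):
    c=robot.read_camera(n); pickle.dump(c,open(f"pics/{n}0.pkl","wb"))
    cv2.imwrite(f"pics/{n}0.png",c["img"][:,:,::-1])
    print(n,c["vertical_fov"],c["cx"],c["cy"],c["dist_coeffs"],np.round(c["world_from_camera"],3).tolist())
E
```

```text
total 12
drwxr-xr-x  3 agent agent 4096 Dec  7 04:57 .
drwxr-xr-x 23 root  root  4096 Dec  7 04:57 ..
drwxr-xr-x  2 agent agent 4096 Dec  7 04:57 pics
{'time_s': 0.0, 'q': array([ 6.21262314e+01,  5.26240079e+00,  7.05815546e+01, -2.37779632e-04,
        1.04267418e+02, -3.24938824e+00]), 'dq': array([ 0.01490082, -0.00617269, -0.01834519,  0.07375718, -0.05729525,
        0.02299522]), 'effort': array([-8.52188914e-04, -4.46429265e+01, -4.06454337e+01,  6.98868209e-02,
        2.85529566e-02, -1.33984927e-04]), 'tool_pos': array([249.86872727, 545.16316626, 221.5174893 ]), 'ee_rot': array([-1.79993917e+02,  1.11207841e-01,  6.53755672e+01]), 'wrist_force': array([-0.16119008,  2.10438829,  0.39871836]), 'moment': array([ 0.02280357,  0.0499779 , -0.04812492]), 'opening': 87.90685405491203}
side 45.04205063247898 324.0690480623404 242.56438329033745 [-0.14290625  0.          0.          0.          0.        ] [[-0.935, -0.203, 0.292, 203.422], [-0.355, 0.543, -0.761, 1058.984], [-0.004, -0.815, -0.579, 814.675], [0.0, 0.0, 0.0, 1.0]]
top 57.53707726385779 319.3040026434371 235.2931910879884 [-0.09528086  0.          0.          0.          0.        ] [[-0.016, -0.983, 0.184, 409.175], [-1.0, 0.014, -0.013, 45.392], [0.01, -0.184, -0.983, 970.309], [0.0, 0.0, 0.0, 1.0]]
wrist 58.632781689668 318.6163534041852 229.85005423612486 [-0.05819492  0.          0.          0.          0.        ] [[0.416, 0.883, 0.217, 191.679], [0.909, -0.404, -0.101, 572.354], [-0.001, 0.24, -0.971, 385.143], [0.0, 0.0, 0.0, 1.0]]
```

View pics/top0.png

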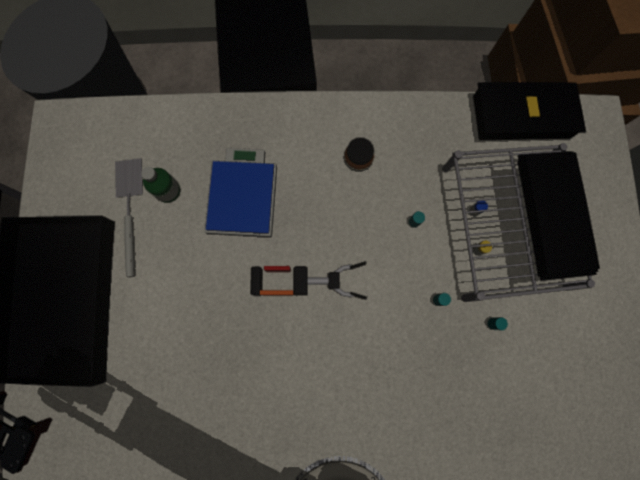

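View pics/side0.png

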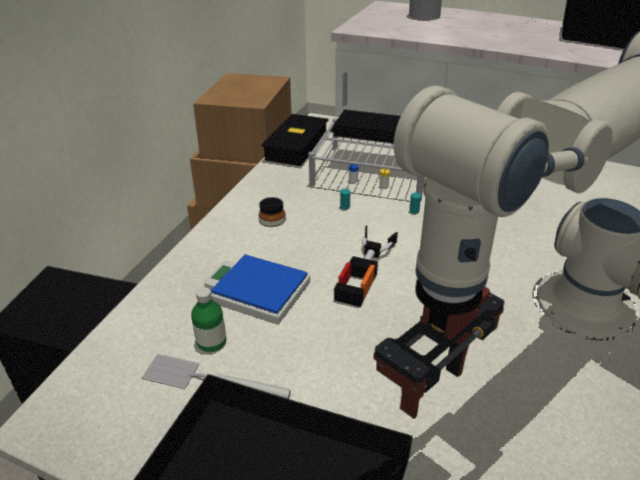

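View pics/wrist0.png

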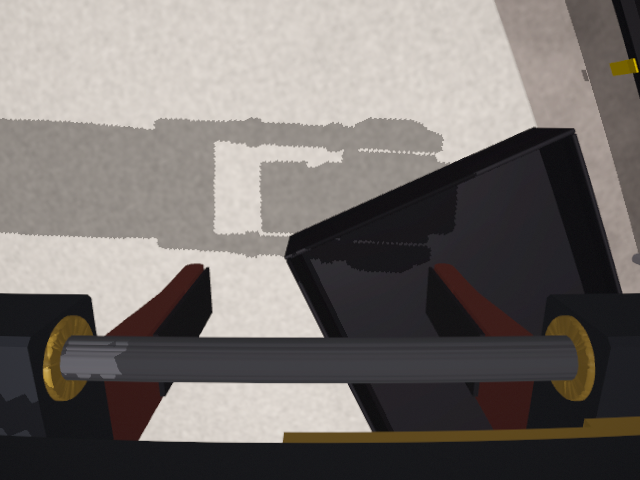

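The top view shows the reacher at about (308,280) with its jaws to the right, the scale at (241,198) and the rack at (520,225). The yellow cap is at (485,247) and the blue cap at (481,206), both under the wires. Three turquoise look-alikes stand outside the rack at (418,219), (443,299) and (498,324). The jar is at (360,153), the bottle at (158,182) and the spatula at (128,220). The vial I want is the one at (485,247): it is yellow-capped and the only such one under the rack. I'll confirm it in a crop.

```bash
cat > h.py <<'E'
import numpy as np, cv2, pickle
def K(c):
    f=240/np.tan(np.radians(c["vertical_fov"]/2)); return np.array([[f,0,c["cx"]],[0,f,c["cy"]],[0,0,1.]])
def rays(c,uv):
    p=cv2.undistortPoints(np.array(uv,float).reshape(-1,1,2),K(c),np.array(c["dist_coeffs"])).reshape(-1,2)
    d=np.c_[p,np.ones(len(p))]@c["world_from_camera"][:3,:3].T
    return c["world_from_camera"][:3,3],d
def plane(c,uv,z):
    o,d=rays(c,uv); return o+d*((z-o[2])/d[:,2])[:,None]
def rng(c,uv):
    o,d=rays(c,uv); r=np.array([c["range_z"][int(round(v)),int(round(u))] for u,v in np.array(uv).reshape(-1,2)])
    return o+d*r[:,None]
def tri(c1,u1,c2,u2):
    o1,d1=rays(c1,[u1]);o2,d2=rays(c2,[u2]);d1=d1[0]/np.linalg.norm(d1);d2=d2[0]/np.linalg.norm(d2)
    A=np.c_[d1,-d2];t=np.linalg.lstsq(A,o2-o1,rcond=None)[0]
    a=o1+t[0]*d1;b=o2+t[1]*d2; return (a+b)/2,np.linalg.norm(a-b)
def mask(c,lo,hi,roi=None):
    h=cv2.cvtColor(c["img"],cv2.COLOR_RGB2HSV); m=cv2.inRange(h,lo,hi)
    if roi: k=np.zeros_like(m); k[roi[1]:roi[3],roi[0]:roi[2]]=255; m&=k
    return m
def blobs(m,amin=8):
    n,l,s,ce=cv2.connectedComponentsWithStats(m)
    return [(np.round(ce[i],1).tolist(),s[i].tolist()) for i in range(1,n) if s[i,4]>=amin]
L=lambda n:pickle.load(open(f"pics/{n}.pkl","rb"))
E
python3 - <<'E'
from h import *
for n in("top0","side0"):
    c=L(n);print(n)
    for nm,lo,hi in(("yel",(20,120,60),(33,255,255)),("blue",(110,130,50),(125,255,255)),("turq",(80,100,40),(100,255,255)),("red",(0,150,60),(5,255,255)),("red2",(172,150,60),(180,255,255)),("oran",(6,150,80),(18,255,255)),("green",(50,100,20),(78,255,255))):
        print(nm,blobs(mask(c,lo,hi)))
c=L("top0");cv2.imwrite("pics/crop1.png",cv2.resize(c["img"][140:340,380:620,::-1],None,fx=3.2,fy=3,interpolation=cv2.INTER_CUBIC))
c=L("side0");cv2.imwrite("pics/crop2.png",cv2.resize(c["img"][120:320,240:440,::-1],None,fx=3,fy=3,interpolation=cv2.INTER_CUBIC))
c=L("top0");cv2.imwrite("pics/crop3.png",cv2.resize(c["img"][240:320,240:380,::-1],None,fx=5,fy=5,interpolation=cv2.INTER_CUBIC))
E
```

```text
top0
yel [([532.8, 106.3], [526, 96, 14, 21, 211]), ([484.8, 242.1], [480, 241, 10, 3, 24]), ([485.6, 248.6], [480, 246, 12, 7, 69])]
blue [([239.8, 196.9], [206, 162, 67, 71, 4215]), ([481.4, 205.4], [476, 201, 12, 9, 82])]
turq [([418.1, 217.3], [413, 212, 11, 12, 107]), ([443.8, 298.8], [438, 293, 13, 12, 119]), ([500.9, 323.4], [496, 318, 11, 12, 112])]
red [([276.6, 267.8], [264, 266, 26, 4, 84])]
red2 []
oran [([276.0, 292.5], [260, 290, 33, 5, 132])]
green [([243.8, 155.4], [235, 152, 19, 8, 110]), ([158.8, 182.7], [144, 169, 27, 26, 410])]
side0
yel [([295.9, 130.1], [287, 127, 19, 7, 91]), ([384.5, 172.3], [380, 169, 10, 8, 72]), ([474.2, 328.1], [473, 327, 4, 4, 9]), ([480.7, 331.7], [478, 327, 6, 10, 23])]
blue [([353.1, 166.8], [349, 164, 9, 8, 38]), ([269.1, 281.1], [223, 255, 84, 58, 1072]), ([231.1, 289.3], [212, 272, 37, 31, 225]), ([230.1, 282.2], [225, 278, 11, 9, 36]), ([247.1, 287.5], [244, 285, 6, 7, 15]), ([253.2, 302.9], [245, 300, 15, 7, 38])]
turq [([344.6, 198.3], [340, 189, 10, 20, 161]), ([414.9, 202.4], [410, 193, 11, 21, 177])]
red [([344.9, 273.5], [339, 263, 12, 21, 144])]
red2 []
oran [([271.7, 216.5], [260, 211, 24, 10, 133]), ([367.6, 278.4], [361, 264, 14, 33, 228])]
green [([221.0, 272.3], [214, 266, 16, 14, 101]), ([206.6, 314.9], [192, 300, 30, 29, 683]), ([211.5, 347.2], [197, 341, 28, 11, 105])]
```

View pics/crop1.png

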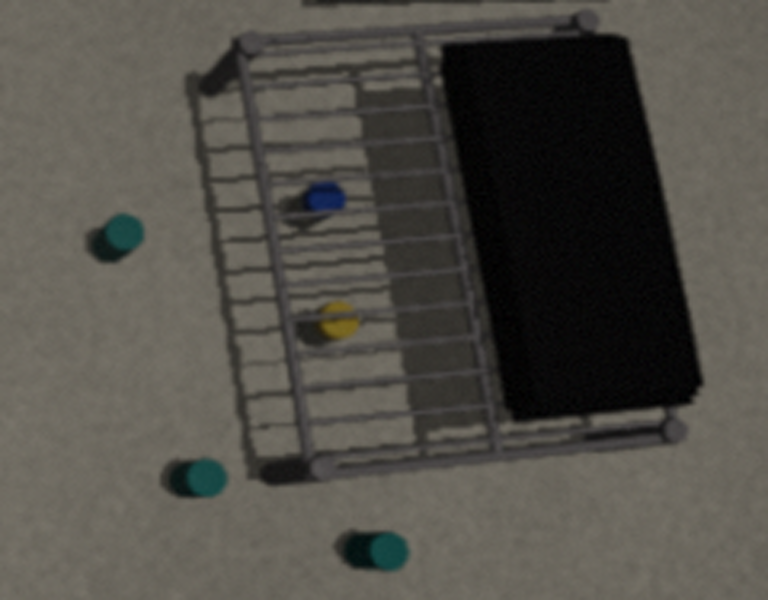

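View pics/crop2.png

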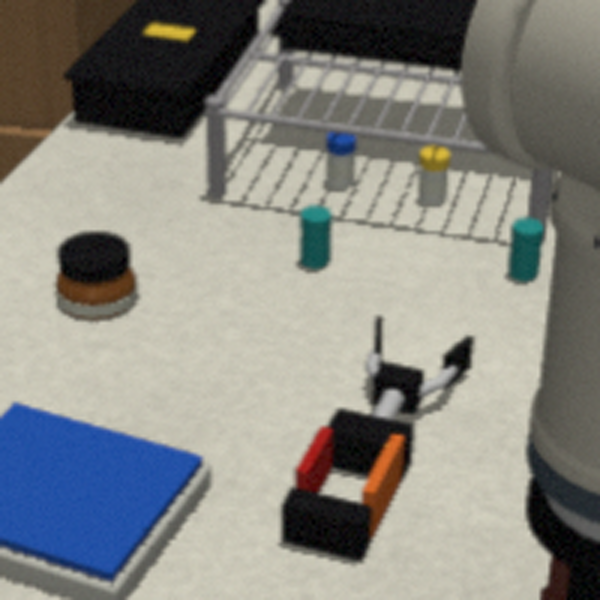

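View pics/crop3.png

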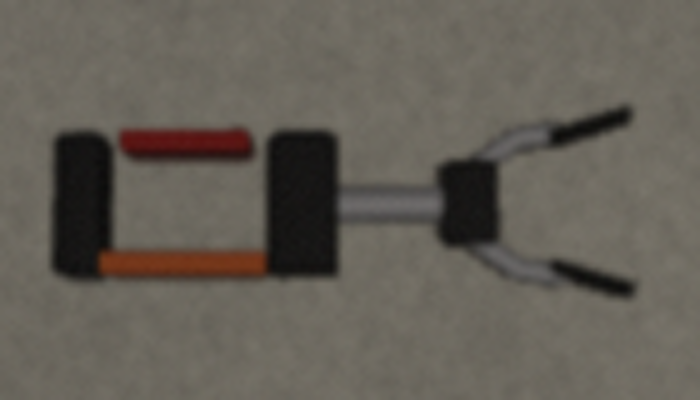

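The crops confirm it. The vial with a white body and yellow cap is under the rack (top crop (340,320), side crop (434,165)). The blue-capped one is at top crop (325,198), and the turquoise ones stand outside. Next I'll compute positions.

```bash
python3 - <<'E'
from h import *
np.set_printoptions(precision=1,suppress=True)
t=L("top0");s=L("side0")
def cr(c,pts,f,o): return [(p[0]/f[0]+o[0],p[1]/f[1]+o[1]) for p in pts]
print("tri yellow",tri(t,(486.0,246.9),s,(384.5,172.3)))
print("tri blue",tri(t,(481.4,205.4),s,(353.1,166.8)))
print("caps z50 yel,blue,turq"); print(plane(t,[(486.2,246.9),(481.4,205.4),(418.8,217.5),(444.3,299.0),(501.3,323.5)],50))
print("yel range",rng(t,[(486,249),(481,205)]))
sc=mask(t,(110,130,50),(125,255,255),(200,150,290,240)); cn=max(cv2.findContours(sc,0,1)[0],key=cv2.contourArea)
q=cv2.approxPolyDP(cn,4,True).reshape(-1,2); print("scale corners px",q.tolist()); print(plane(t,q,32)); print("scale range",rng(t,[(240,197),(215,170),(265,225)]))
# reacher
m=mask(t,(0,0,0),(180,255,45),(245,255,315,300)); 
print("dark",blobs(m,20))
pc=cr(t,[(82,204),(302,203)],(5,5),(240,240)); P=plane(t,pc,38); print("blocks",P, rng(t,pc)[:,2])
red=plane(t,cr(t,[(187,140)],(5,5),(240,240)),45);ora=plane(t,cr(t,[(184,264)],(5,5),(240,240)),45);print("red",red,"or",ora)
yk=plane(t,cr(t,[(469,203)],(5,5),(240,240)),36);print("yoke",yk,rng(t,[(333.8,280.6)]))
print("tips",plane(t,cr(t,[(630,113),(633,290)],(5,5),(240,240)),37))
# red,or two view
print("tri red",tri(t,(276.6,267.0),s,(345,268)),"or",tri(t,(276.4,292.3),s,(367.6,272)))
# rack corners at z=95 from crop1
rk=cr(t,[(250,43),(322,466),(674,430),(587,20)],(3.2,3),(380,140)); R=plane(t,rk,95);print("rack",R,rng(t,rk)[:,2])
fr=plane(t,cr(t,[(242,43),(312,468)],(3.2,3),(380,140)),95); d=fr[0]-fr[1]; print("front",fr,"y-axis ang",np.degrees(np.arctan2(d[1],d[0])),np.linalg.norm(d))
print("bottle",plane(t,[(152,176)],130),"jar",plane(t,[(360,150)],50),"spat",plane(t,[(128,160),(129,275),(118,160),(142,195)],5))
E
```

```text
tri yellow (array([ 552.9, -331.2,   42.7]), np.float64(2.788416206372054))
tri blue (array([ 645.2, -328.6,   44. ]), np.float64(0.9555254520233565))
caps z50 yel,blue,turq
[[ 550.4 -328.9   50. ]
 [ 643.2 -326.3   50. ]
 [ 617.4 -184.    50. ]
 [ 440.5 -228.8   50. ]
 [ 385.8 -349.1   50. ]]
yel range [[ 545.6 -327.7   51. ]
 [ 643.4 -324.2   53.1]]
scale corners px [[213, 162], [206, 228], [267, 232], [272, 164]]
[[757.  271.2  32. ]
 [604.3 281.6  32. ]
 [593.4 147.   32. ]
 [749.7 137.   32. ]]
scale range [[673.6 207.8  31.9]
 [738.8 266.6  29. ]
 [608.7 151.3  33.9]]
dark [([255.8, 280.4], [251, 267, 11, 29, 295]), ([300.1, 280.5], [294, 266, 14, 29, 367])]
blocks [[486.6 168.5  38. ]
 [485.7  74.7  38. ]] [37.5 42.2]
red [[512.6 123.1  45. ]] or [[460.2 124.4  45. ]]
yoke [[484.8   3.4  36. ]] [[484.8   3.4  36.1]]
tips [[522.3 -66.7  37. ]
 [446.6 -65.5  37. ]]
tri red (array([513.8, 124.4,  48.5]), np.float64(1.0614450426552944)) or (array([461.6, 124.8,  52. ]), np.float64(1.54161942827788))
rack [[ 745.3 -267.3   95. ]
 [ 444.5 -290.9   95. ]
 [ 462.3 -532.9   95. ]
 [ 764.7 -510.2   95. ]] [102.6 102.4 103.2 102.3]
front [[ 745.3 -261.8   95. ]
 [ 443.3 -284.3   95. ]] y-axis ang 4.2599222322515615 302.8563077747694
bottle [[693.5 372.1 130. ]] jar [[773.8 -61.1  50. ]] spat [[776.9 481.7   5. ]
 [505.  460.5   5. ]
 [777.6 506.3   5. ]
 [690.2 441.5   5. ]]
```

The reacher's origin is near (486,123) with yaw of about -90.5°. The yellow vial is near (551,-329). The scale centre is near (676,209) with yaw -4°. The rack's x axis is at about -86°. I'll move above the grip now.

```bash
cat >> h.py <<'E'
def go(x,y,z,yaw):
    from cell import robot
    s=robot.state(); p=s["tool_pos"]; a=np.radians(s["ee_rot"][2])
    d=np.array([x,y,z])-p
    tx=np.array([np.cos(a),np.sin(a)]); ty=np.array([np.sin(a),-np.cos(a)])
    turn=(s["ee_rot"][2]-yaw+180)%360-180
    print("t %.2f now"%s["time_s"],np.round(p,1),np.round(s["ee_rot"],2),"op %.1f"%s["opening"],"F",np.round(s["wrist_force"],1),"| cm:",np.round([d[:2]@tx/10,d[:2]@ty/10,-d[2]/10],2),"turn %.2f"%turn)
E
python3 -m creep '{"hand":[1,1,1,1,1,1,1,1,1,1],"translation":[[-1.5,2,0],[-4,5.5,0],[-7,9.5,0],[-10,13.5,0],[-13,17.5,0],[-16,21.5,0],[-19,25.5,0],[-22,29.5,1],[-25,33.5,2],[-28.4,39,3]],"turn":[3,10,17,25,33,41,49,57,63,66]}' 35
python3 -c "
from h import *
go(486.2,123.5,150,-0.6)"
```

```text
time_s: 1.15
tool_pos: [477.0, 137.1, 194.9]
ee_rot: [-180.0, -0.0, -0.8]
wrist_force: [1.6, 1.1, 0.3]
opening: 88.1
t 1.15 now [477.  137.1 194.9] [-179.99   -0.     -0.84] op 88.1 F [1.6 1.1 0.3] | cm: [0.94 1.35 4.49] turn -0.24
```

```bash
python3 -m creep '{"hand":[1,1,1,1],"translation":[[0.5,0.7,1.5],[0.9,1.3,3],[0.9,1.3,4.5],[0.9,1.3,4.5]],"turn":[0,0,0,0]}'
python3 - <<'E'
from h import *
from cell import robot
go(486.2,123.5,150,-0.6)
for n in("wrist","top"):
    c=robot.read_camera(n);pickle.dump(c,open(f"pics/{n}1.pkl","wb"));cv2.imwrite(f"pics/{n}1.png",c["img"][:,:,::-1])
E
```

```text
time_s: 1.55
tool_pos: [483.8, 126.9, 147.1]
ee_rot: [180.0, 0.3, -0.5]
wrist_force: [0.4, 0.3, 0.3]
opening: 87.7
t 1.55 now [483.8 126.9 147.1] [179.97   0.29  -0.52] op 87.7 F [0.4 0.3 0.3] | cm: [ 0.24  0.34 -0.29] turn 0.08
```

View pics/wrist1.png

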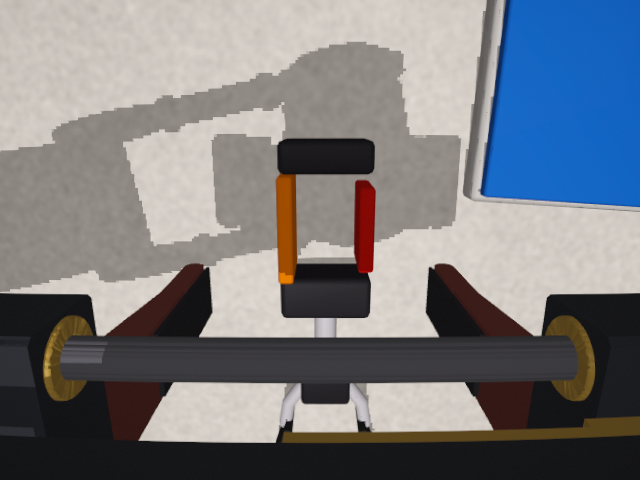

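The wrist view shows the reacher's rear block at (326,156), the orange plate at (287,228), the red plate at (365,226), the front block at (326,292) and the yoke at (326,393). I'll measure it from here.

```bash
python3 - <<'E'
from h import *
np.set_printoptions(precision=1,suppress=True)
w=L("wrist1");t=L("top1")
o=mask(w,(6,150,60),(18,255,255),(250,120,420,330));r=mask(w,(0,150,60),(5,255,255),(250,120,420,330))
print(blobs(o,50),blobs(r,50))
for y in(190,210,230,250,265):
    a=np.where(o[y])[0].min();b=np.where(r[y])[0].max()
    P=plane(w,[(a,y),(b+1,y)],45);print(y,a,b,P[0],P[1],"mid",P.mean(0)[:2],"w",np.linalg.norm(P[1]-P[0]))
a=np.where(r.any(1))[0];print("red rows",a.min(),a.max(),plane(w,[(365,a.min()),(365,a.max())],45))
print("rng z",rng(w,[(284,230),(372,230),(326,150),(326,280)]))
print("blocks top z38: rear far/near edges",plane(w,[(326,139.5),(326,172)],38),"front near edge bottom",plane(w,[(326,266),(326,299)],38))
to=mask(t,(6,150,60),(18,255,255),(240,250,320,320));print(blobs(to,20))
E
```

```text
[([286.3, 226.9], [276, 173, 21, 112, 2029])] [([364.2, 225.3], [354, 181, 21, 92, 1691])]
190 276 374 [457.7 152.3  45. ] [519.6 151.8  45. ] mid [488.7 152. ] w 61.99896611386681
210 277 374 [457.9 139.5  45. ] [519.9 139.   45. ] mid [488.9 139.3] w 62.049931364859184
230 277 373 [457.5 126.5  45. ] [519.6 126.   45. ] mid [488.5 126.2] w 62.11868664248609
250 278 373 [457.7 113.1  45. ] [519.9 112.7  45. ] mid [488.8 112.9] w 62.20441773599755
265 279 372 [458.  102.9  45. ] [519.5 102.4  45. ] mid [488.7 102.7] w 61.462506744461585
red rows 181 272 [[513.3 157.5  45. ]
 [514.3  97.6  45. ]]
rng z [[462.3 127.3  48.4]
 [518.1 126.4  46.5]
 [489.2 176.4  39.5]
 [488.8  89.6  37.9]]
blocks top z38: rear far/near edges [[489.2 182.8  38. ]
 [489.1 162.5  38. ]] front near edge bottom [[488.8  99.6  38. ]
 [488.7  75.8  38. ]]
[]
```

```bash
python3 - <<'E'
from h import *
w=L("wrist1");cv2.imwrite("pics/crop4.png",cv2.resize(w["img"][120:440,250:410,::-1],None,fx=1.85,fy=1.85))
cv2.imwrite("pics/crop5.png",cv2.convertScaleAbs(cv2.resize(w["img"][120:340,250:410,::-1],None,fx=2.7,fy=2.7),alpha=3))
E
```

```text
(no output)
```

View pics/crop5.png

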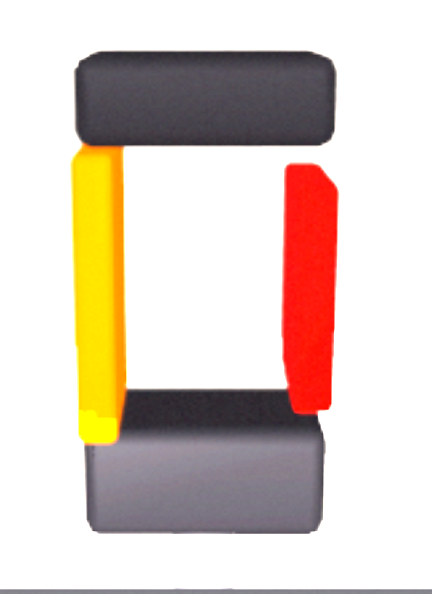

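```bash
python3 -c "
from h import *
go(487.5,120.5,60,-0.6)"
```

```text
t 1.65 now [484.8 127.3 150. ] [-1.7999e+02  6.0000e-02 -5.0000e-01] op 87.9 F [-0.1 -0.   0.5] | cm: [0.27 0.67 9.  ] turn 0.10
```

```bash
python3 -m creep '{"hand":[1,1,1,1,1],"translation":[[0.27,0.67,1],[0.27,0.67,3.5],[0.27,0.67,6.5],[0.27,0.67,9],[0.27,0.67,9]],"turn":[0.1,0.1,0.1,0.1,0.1]}'
python3 -c "
from h import *
go(487.5,120.5,9,-0.6)"
```

```text
time_s: 2.15
tool_pos: [485.9, 119.0, 56.5]
ee_rot: [179.9, 0.4, -0.7]
wrist_force: [-0.2, 0.4, -0.5]
opening: 87.9
t 2.15 now [485.9 119.   56.5] [179.93   0.35  -0.68] op 87.9 F [-0.2  0.4 -0.5] | cm: [ 0.15 -0.15  4.75] turn -0.08
```

```bash
python3 - <<'E'
from h import *
from cell import robot
for n in("wrist","side"):
    c=robot.read_camera(n);pickle.dump(c,open(f"pics/{n}2.pkl","wb"))
    cv2.imwrite(f"pics/{n}2.png",c["img"][:,:,::-1] if n=="wrist" else cv2.resize(c["img"][150:350,240:480,::-1],None,fx=3,fy=3))
go(487.5,120.5,9,-0.6)
E
```

```text
t 2.25 now [488.3 119.4  60.9] [ 1.8e+02 -1.0e-02 -6.9e-01] op 87.7 F [-0.4  0.5  0.2] | cm: [-0.08 -0.11  5.19] turn -0.09
```

View pics/wrist2.png

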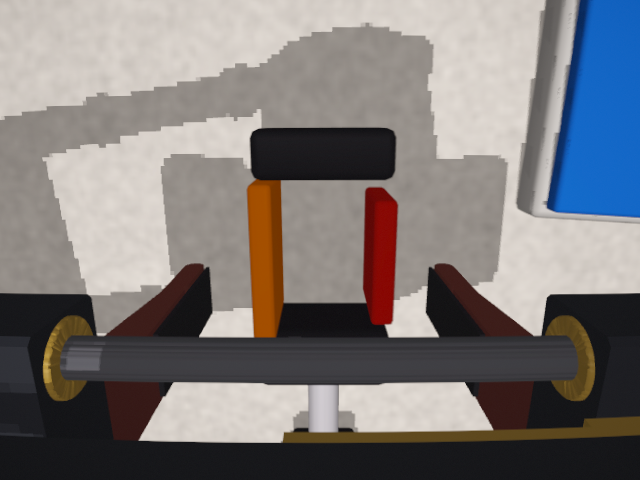

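View pics/side2.png

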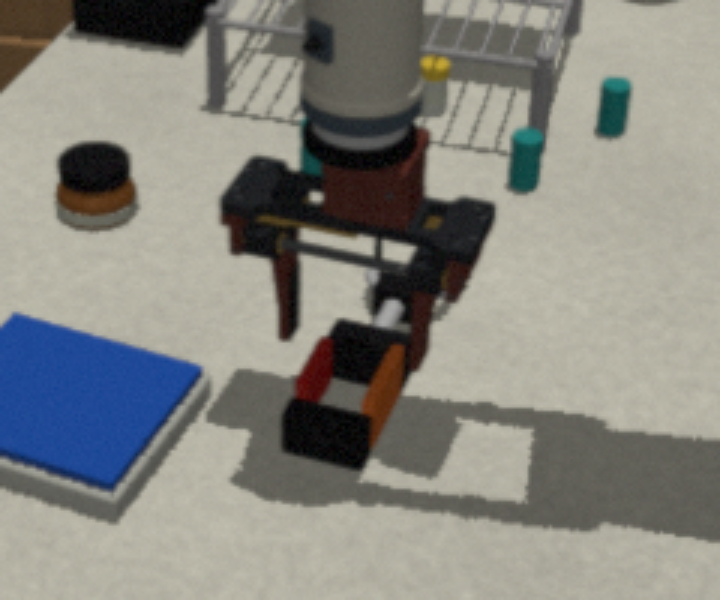

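The wrist view shows the fingertips at columns 205 and 433, straddling the plates at 250 to 396, and the side view agrees. I'll descend and close to 58 mm.

```bash
python3 -m creep '{"hand":[1,1,1,1,1,1,1,1],"translation":[[-0.05,-0.1,0.5],[-0.05,-0.1,1.5],[-0.05,-0.1,2.5],[-0.05,-0.1,3.5],[-0.05,-0.1,4.5],[-0.05,-0.1,5.2],[-0.05,-0.1,5.2],[-0.05,-0.1,5.2]],"turn":[0,0,0,0,0,0,0,0]}'
python3 -m creep '{"hand":[0.8,0.7,0.66,0.66,0.66,0.66],"translation":[[0,0,0],[0,0,0],[0,0,0],[0,0,0],[0,0,0],[0,0,0]],"turn":[0,0,0,0,0,0]}' 35
python3 -c "
from h import *
go(487.5,120.5,9,-0.6)"
```

```text
time_s: 3.05
tool_pos: [487.7, 120.3, 8.2]
ee_rot: [180.0, 0.0, -0.7]
wrist_force: [-0.3, 0.3, -0.2]
opening: 88.0
time_s: 3.65
tool_pos: [487.5, 120.4, 8.7]
ee_rot: [-180.0, 0.0, -0.7]
wrist_force: [-2.9, 0.2, 5.1]
opening: 58.3
t 3.65 now [487.5 120.4   8.7] [-1.7999e+02  2.0000e-02 -7.2000e-01] op 58.3 F [-2.9  0.2  5.1] | cm: [-0.   -0.01 -0.03] turn -0.12
```

```bash
python3 -m creep '{"hand":[0.66,0.66,0.66,0.66,0.66,0.66],"translation":[[0,0,-0.3],[0,0,-0.8],[0,0,-1.3],[0,0,-1.8],[0,0,-2],[0,0,-2]],"turn":[0,0,0,0,0,0]}'
python3 - <<'E'
from h import *
from cell import robot
for n in("wrist","side","top"):
    c=robot.read_camera(n);pickle.dump(c,open(f"pics/{n}3.pkl","wb"))
    cv2.imwrite(f"pics/{n}3.png",c["img"][:,:,::-1] if n=="wrist" else cv2.resize(c["img"][150:350,240:480,::-1],None,fx=3,fy=3))
go(487.5,120.5,29,-0.6)
E
```

```text
time_s: 4.25
tool_pos: [488.1, 120.3, 28.9]
ee_rot: [-180.0, -0.1, -0.7]
wrist_force: [-0.3, 0.0, -2.2]
opening: 58.1
t 4.40 now [487.6 120.2  28.1] [ 1.8e+02  2.0e-02 -7.3e-01] op 58.3 F [ 0.4  0.1 -2.9] | cm: [-0.01 -0.03 -0.09] turn -0.13
```

View pics/top3.png

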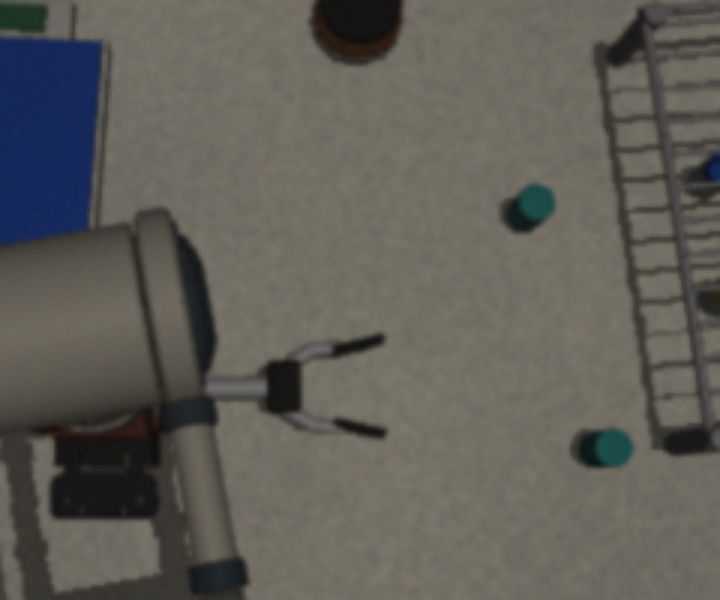

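View pics/side3.png

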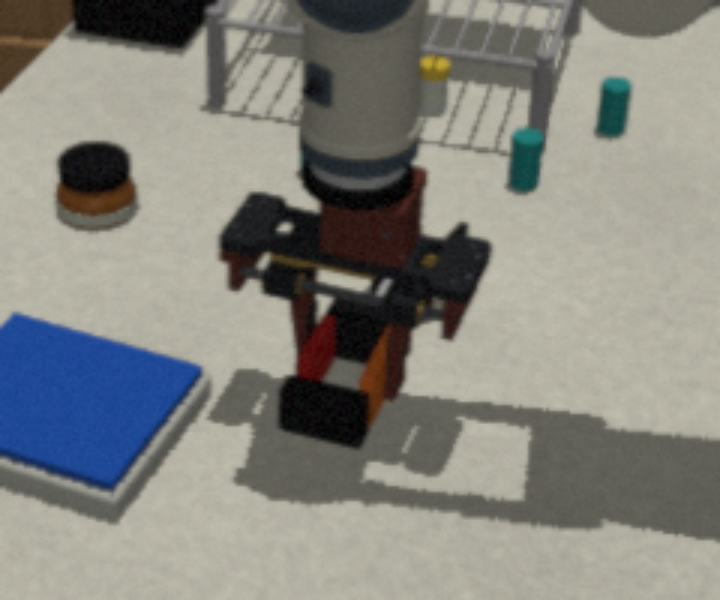

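The reacher is held and level in the views, with the jaws at (283–385, 340–435) in the top crop. I'll measure droop and jaw position.

```bash
python3 - <<'E'
from h import *
np.set_printoptions(precision=1,suppress=True)
t=L("top3");t0=L("top0")
f=lambda p:[(x/3+240,y/3+150) for x,y in p]
for n,tt,p in(("yoke",t,[(284,386)]),("pads",t,[(358,345),(358,430)]),("shaft",t,[(240,386)])): print(n,rng(tt,f(p)))
g=lambda p:[(x/5+240,y/5+240) for x,y in p]
print("before",rng(t0,g([(469,203),(590,128),(590,278),(390,203)])))
# neighbourhood medians
for nm,tt,u,v in(("yoke",t,334.7,278.7),("yoke0",t0,333.8,280.6)):
    u,v=int(u),int(v);print(nm,np.median(rng(tt,[(a,b) for a in range(u-3,u+4) for b in range(v-4,v+5)])[:,2]))
tips=f([(383,338),(385,434)]);print("tips z57",plane(t,tips,57)); print("yoke z56",plane(t,f([(284,386)]),56))
E
```

```text
yoke [[486.9   2.6  60.1]]
pads [[515.  -50.   57.7]
 [455.6 -48.   59.2]]
shaft [[488.3  33.   49.1]]
before [[484.8   3.4  36.1]
 [516.4 -49.5  34.4]
 [451.9 -47.1  38.5]
 [485.7  37.1  32. ]]
yoke 58.01601859189498
yoke0 38.49313591601242
tips z57 [[519.7 -67.8  57. ]
 [452.6 -66.9  57. ]]
yoke z56 [[487.2   2.4  56. ]]
```

```bash
python3 -m creep '{"hand":[0.66,0.66,0.66,0.66,0.66,0.66,0.66,0.66,0.66,0.66],"translation":[[0.3,0.5,0],[0.8,2,0],[1.5,4.2,0],[2.2,6.7,0],[2.8,9.2,0],[3.3,11.7,0],[3.7,13.8,0.2],[3.95,15.2,0.6],[3.95,15.8,1],[3.95,15.8,1.3]],"turn":[-0.3,-1,-2,-3,-4,-4.7,-4.7,-4.7,-4.7,-4.7]}'
python3 -m creep '{"hand":[0.66,0.66],"translation":[[0,0,0.1],[0,0,0.1]],"turn":[0,0]}'
python3 - <<'E'
from h import *
from cell import robot
for n in("top","side"):
    c=robot.read_camera(n);pickle.dump(c,open(f"pics/{n}4.pkl","wb"))
    cv2.imwrite(f"pics/{n}4.png",cv2.resize(c["img"][160:320,350:550,::-1],None,fx=4,fy=3.75) if n=="top" else cv2.resize(c["img"][120:320,300:500,::-1],None,fx=3,fy=3))
go(525.1,-38.3,14,4)
E
```

```text
time_s: 5.4
tool_pos: [524.8, -38.6, 14.5]
ee_rot: [-180.0, 0.1, 3.9]
wrist_force: [0.2, 0.8, -2.7]
opening: 58.2
time_s: 5.6
tool_pos: [524.9, -37.3, 14.0]
ee_rot: [-180.0, 0.0, 4.0]
wrist_force: [0.2, 0.7, -2.8]
opening: 58.3
t 5.70 now [525.2 -37.5  14.4] [-1.7999e+02 -1.0000e-02  4.0400e+00] op 58.1 F [ 1.2 -0.7 -2. ] | cm: [-0.02  0.08  0.04] turn 0.04
```

View pics/top4.png

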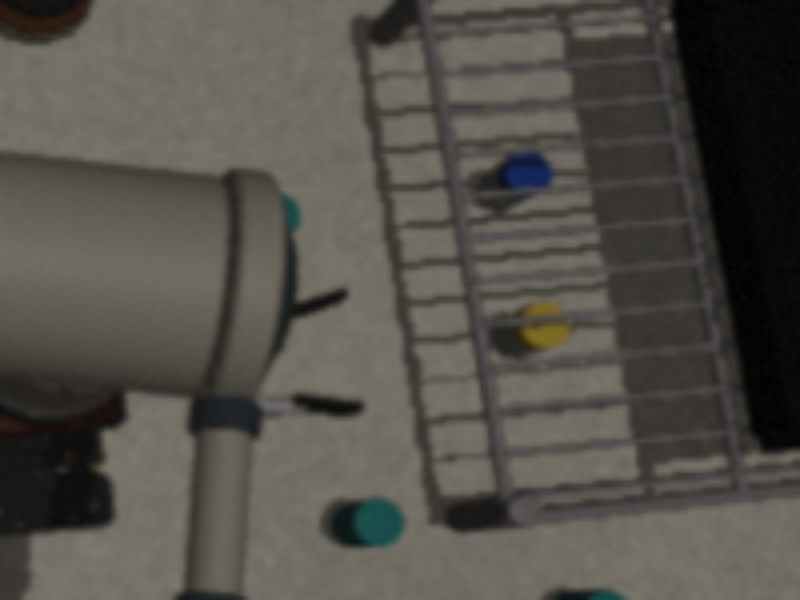

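View pics/side4.png

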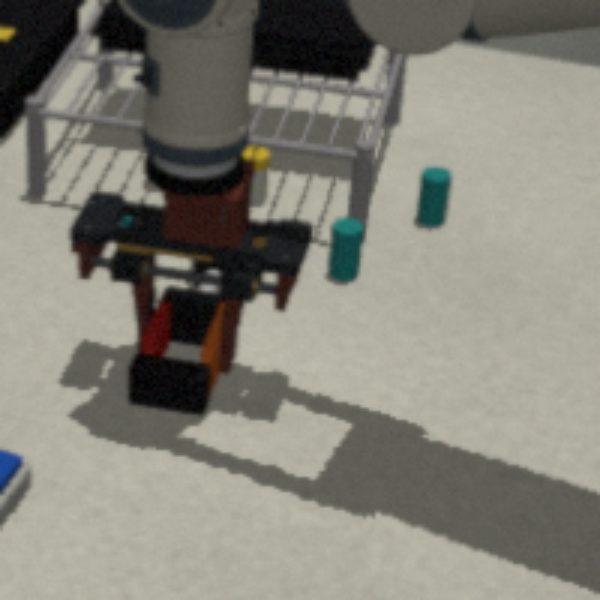

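Top crop: the jaw tips are at (345,293) and (361,407), the yellow cap at (544,325), and the path between them is clear. I'll compute the offset from this one image.

```bash
python3 - <<'E'
from h import *
np.set_printoptions(precision=1,suppress=True)
t=L("top4")
f=lambda p:[(x/4+350,y/3.75+160) for x,y in p]
T=plane(t,f([(345,293),(361,407)]),42);V=plane(t,f([(544,325)]),50)[0];B=plane(t,f([(526,173)]),50)[0]
y=mask(t,(20,120,50),(33,255,255),(470,230,500,260));print(blobs(y))
u=np.array([np.cos(np.radians(-86)),np.sin(np.radians(-86))]);l=np.array([-u[1],u[0]])
m=T.mean(0)
print("tips",T,"V",V,"B",B,"fwd tip->vial",(V-m)[:2]@u,"left",(V-m)[:2]@l,"tip span",np.linalg.norm(T[0]-T[1]))
d=T[0]-T[1];print("jaw line ang",np.degrees(np.arctan2(d[1],d[0])))
E
```

```text
[([484.9, 242.2], [480, 241, 10, 3, 25]), ([485.4, 248.7], [480, 246, 12, 7, 70])]
tips [[ 572.7 -221.8   42. ]
 [ 506.1 -226.4   42. ]] V [ 550.9 -328.5   50. ] B [ 641.6 -326.3   50. ] fwd tip->vial 104.9642183728054 left 4.157896074985682 tip span 66.75057940671573
jaw line ang 3.8955039292405704
```

```bash
python3 -m creep '{"hand":[0.66,0.66,0.66,0.66,0.66,0.66,0.66,0.66,0.66,0.66],"translation":[[0,0.3,0],[0,1,0],[0,2.2,0],[0,3.4,0],[0,4.6,0],[0,5.8,0],[0,7,0],[0,8,0],[0,8.8,0],[0,9,0]],"turn":[0,0,0,0,0,0,0,0,0,0]}'
python3 -m creep '{"hand":[0.66,0.66,0.66,0.66,0.66,0.66],"translation":[[0,0.5,0],[0,1.2,0],[0,1.9,0],[0,2.6,0],[0,3.1,0],[0,3.1,0]],"turn":[0,0,0,0,0,0]}'
python3 - <<'E'
from h import *
from cell import robot
for n in("top","side"):
    c=robot.read_camera(n);pickle.dump(c,open(f"pics/{n}5.pkl","wb"))
    cv2.imwrite(f"pics/{n}5.png",cv2.resize(c["img"][160:320,350:550,::-1],None,fx=4,fy=3.75) if n=="top" else cv2.resize(c["img"][120:320,300:500,::-1],None,fx=3,fy=3))
go(533.5,-158,14,4)
E
```

```text
time_s: 6.7
tool_pos: [531.5, -129.0, 14.3]
ee_rot: [180.0, 0.0, 3.9]
wrist_force: [-0.7, -0.1, -2.4]
opening: 58.2
time_s: 7.3
tool_pos: [533.6, -159.6, 14.3]
ee_rot: [180.0, 0.0, 3.9]
wrist_force: [0.4, 0.7, -2.2]
opening: 58.1
t 7.40 now [ 533.6 -159.    14.3] [-179.99    0.      3.96] op 57.9 F [ 1.1  0.3 -1.9] | cm: [-0.   -0.1   0.03] turn -0.04
```

View pics/top5.png

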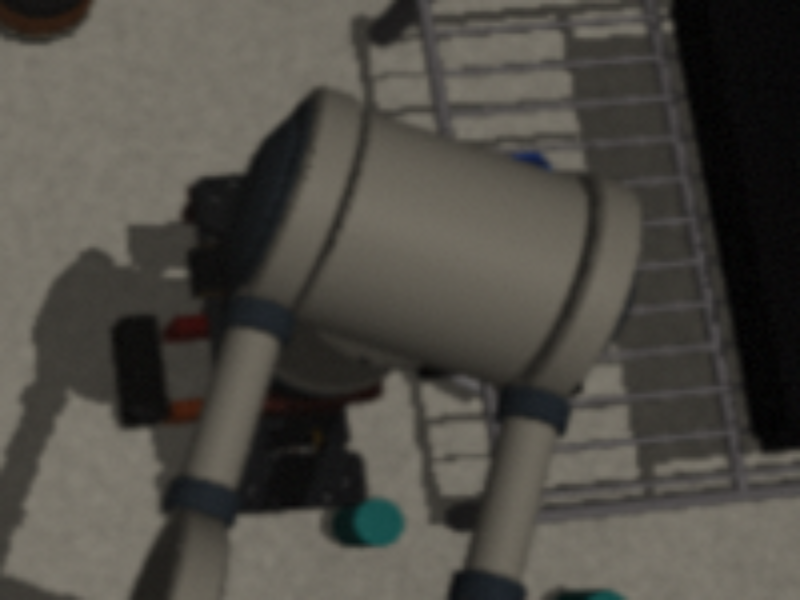

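View pics/side5.png

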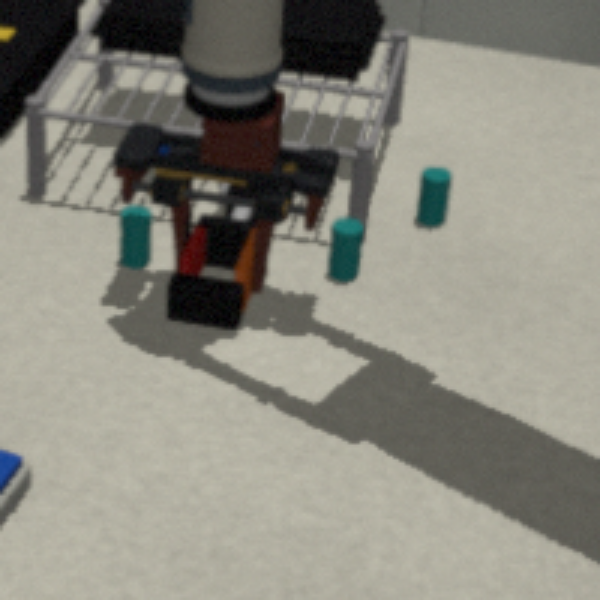

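The arm hides the vial in both views, but there was no contact force and the advance was 121.5 mm as intended. I'll close gently and compensate for the sideways shift.

```bash
python3 -m creep '{"hand":[0.62,0.58,0.54,0.51,0.48,0.45,0.41,0.41,0.41,0.41],"translation":[[0,0,0],[-0.05,0,0],[-0.1,0,0],[-0.15,0,0],[-0.2,0,0],[-0.25,0,0],[-0.25,0,0],[-0.25,0,0],[-0.25,0,0],[-0.25,0,0]],"turn":[0,0,0,0,0,0,0,0,0,0]}' 35
python3 -m creep '{"hand":[0.41,0.41,0.41],"translation":[[0,0,0],[0,0,0],[0,0,0]],"turn":[0,0,0]}' 35
python3 -c "
from h import *
go(533.5,-158,14,4)"
```

```text
time_s: 8.4
tool_pos: [531.1, -159.1, 14.3]
ee_rot: [-180.0, 0.0, 4.0]
wrist_force: [-1.4, 0.2, -2.4]
opening: 43.8
time_s: 8.7
tool_pos: [531.1, -159.1, 14.3]
ee_rot: [180.0, -0.0, 4.0]
wrist_force: [-0.0, 0.5, -2.0]
opening: 43.8
t 8.70 now [ 531.1 -159.1   14.3] [180.    -0.     3.98] op 43.8 F [-0.   0.5 -2. ] | cm: [ 0.24 -0.09  0.03] turn -0.02
```

The fingers stopped at 43.8 mm, so the jaws are on the vial. I'll lift 20 mm and draw it straight out.

```bash
python3 -m creep '{"hand":[0.41,0.41,0.41,0.41,0.41,0.41,0.41],"translation":[[0,0,-0.2],[0,0,-0.6],[0,0,-1],[0,0,-1.4],[0,0,-1.8],[0,0,-2],[0,0,-2]],"turn":[0,0,0,0,0,0,0]}'
python3 -m creep '{"hand":[0.41,0.41,0.41,0.41,0.41,0.41,0.41,0.41,0.41,0.41],"translation":[[0,-0.3,0],[0,-1,0],[0,-2.2,0],[0,-3.5,0],[0,-4.8,0],[0,-6.1,0],[0,-7.4,0],[0,-8.7,0],[0,-9.8,0],[0,-10.4,0]],"turn":[0,0,0,0,0,0,0,0,0,0]}'
python3 -m creep '{"hand":[0.41,0.41,0.41,0.41,0.41,0.41],"translation":[[0,-0.3,0],[0,-1.2,0],[0,-2.4,0],[0,-3.4,0],[0,-3.8,0],[0,-3.8,0]],"turn":[0,0,0,0,0,0]}'
python3 - <<'E'
from h import *
from cell import robot
for n in("top","side"):
    c=robot.read_camera(n);pickle.dump(c,open(f"pics/{n}6.pkl","wb"))
    cv2.imwrite(f"pics/{n}6.png",cv2.resize(c["img"][160:320,350:550,::-1],None,fx=4,fy=3.75) if n=="top" else cv2.resize(c["img"][120:320,300:500,::-1],None,fx=3,fy=3))
go(533.5,-158,14,4)
E
```

```text
time_s: 9.4
tool_pos: [531.4, -159.2, 34.9]
ee_rot: [180.0, -0.0, 4.0]
wrist_force: [-0.1, 1.3, -2.4]
opening: 43.8
time_s: 10.4
tool_pos: [523.8, -54.1, 34.4]
ee_rot: [-180.0, -0.0, 4.0]
wrist_force: [0.7, 0.3, -2.9]
opening: 43.2
time_s: 11.0
tool_pos: [521.2, -16.7, 34.3]
ee_rot: [180.0, -0.0, 4.0]
wrist_force: [0.4, -0.5, -2.6]
opening: 43.3
t 11.10 now [521.3 -17.5  34.3] [179.98   0.     3.99] op 43.4 F [ 0.3  0.  -2. ] | cm: [ 0.24 14.1   2.03] turn -0.01
```

View pics/top6.png

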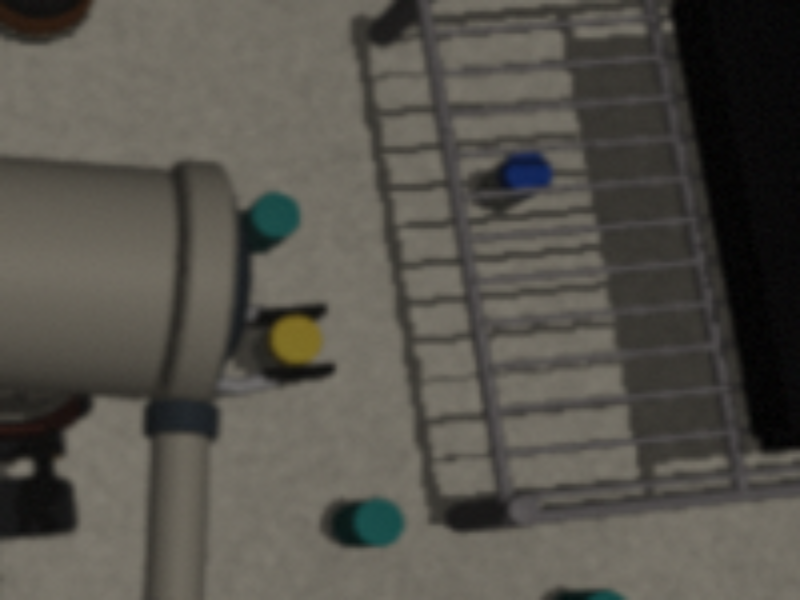

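View pics/side6.png

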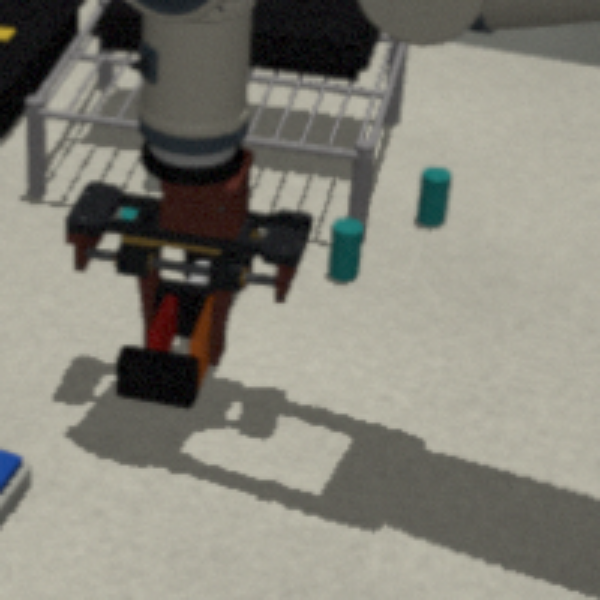

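The vial, with its yellow cap at top crop (296,340), is clear of the rack and held between the parallel pads. The blue vial at (526,173) and the turquoise ones are unchanged.

```bash
python3 - <<'E'
from h import *
np.set_printoptions(precision=1,suppress=True)
t=L("top6");y=mask(t,(20,120,50),(33,255,255),(400,230,450,270));b=blobs(y);print(b)
ce=b[0][0]; R=rng(t,[(ce[0]+i,ce[1]+j) for i in(-2,-1,0,1,2) for j in(-2,-1,0,1,2)]);print("range z",np.median(R[:,2]),R[:,2].std())
print(plane(t,[ce,(424,250.7)],75))
V=plane(t,[(424,250.7)],75)[0,:2]+[2.4,0]
a=np.radians(3.99-90);u=np.array([np.cos(a),np.sin(a)]);l=np.array([-u[1],u[0]]);d=V-[521.3,-17.5];print("fwd,left",d@u,d@l)
E
```

```text
[([423.1, 250.1], [417, 244, 13, 14, 145])]
range z 70.99632137126514 1.5085868071016293
[[ 541.9 -182.8   75. ]
 [ 540.6 -184.6   75. ]]
fwd,left 168.24995254198433 10.056962144974712
```

Next I lift clear of everything, then swing round towards the scale.

```bash
python3 -m creep '{"hand":[0.41,0.41,0.41,0.41,0.41,0.41,0.41,0.41,0.41,0.41],"translation":[[0,0,-0.3],[0,0,-0.9],[0,0,-1.7],[0,0,-2.5],[0,-0.2,-3.3],[0,-0.6,-4.1],[0,-1,-4.9],[0,-1.4,-5.6],[0,-1.7,-6],[0,-1.7,-6]],"turn":[0,0,0,0,0,-0.5,-2,-4,-7,-10.5]}'
python3 -c "
from h import *
go(520,10,94,60)"
```

```text
time_s: 12.1
tool_pos: [520.5, 0.2, 95.5]
ee_rot: [180.0, -0.1, 14.7]
wrist_force: [-0.7, -0.4, -3.5]
opening: 43.5
t 12.10 now [5.205e+02 2.000e-01 9.550e+01] [ 1.7998e+02 -8.0000e-02  1.4740e+01] op 43.5 F [-0.7 -0.4 -3.5] | cm: [ 0.2  -0.96  0.15] turn -45.26
```

```bash
python3 -m creep '{"hand":[0.41,0.41,0.41,0.41,0.41,0.41,0.41,0.41,0.41,0.41],"translation":[[0,-0.1,0],[0,-0.2,0],[0,-0.3,0],[0,-0.4,0],[0,-0.5,0],[0,-0.6,0],[0,-0.7,0],[0,-0.8,0],[0,-0.9,0],[0,-1,0]],"turn":[-5,-11,-17,-23,-29,-35,-41,-47,-53,-59]}'
python3 -c "
from h import *
go(538,71,94,135)"
```

```text
time_s: 13.1
tool_pos: [517.5, 9.6, 94.6]
ee_rot: [-180.0, 0.0, 73.8]
wrist_force: [0.6, -0.6, -1.5]
opening: 43.9
t 13.10 now [517.5   9.6  94.6] [-1.7999e+02  1.0000e-02  7.3840e+01] op 43.9 F [ 0.6 -0.6 -1.5] | cm: [6.47 0.26 0.06] turn -61.16
```

```bash
python3 -m creep '{"hand":[0.41,0.41,0.41,0.41,0.41,0.41,0.41,0.41,0.41,0.41],"translation":[[0.4,0,0],[1,0,0],[1.7,0.05,0],[2.5,0.1,0],[3.3,0.1,0],[4.1,0.15,0],[4.9,0.2,0],[5.6,0.2,0],[6.2,0.25,0],[6.4,0.25,0]],"turn":[-5.5,-11.5,-17.5,-23.5,-29.5,-35.5,-41.5,-47.5,-52.5,-56.5]}'
python3 -m creep '{"hand":[0.41,0.41,0.41,0.41],"translation":[[0,0,0],[0,0,0],[0,0,0],[0,0,0]],"turn":[-3,-4.5,-4.5,-4.5]}'
python3 - <<'E'
from h import *
from cell import robot
for n in("top","side"):
    c=robot.read_camera(n);pickle.dump(c,open(f"pics/{n}7.pkl","wb"))
    cv2.imwrite(f"pics/{n}7.png",cv2.resize(c["img"][120:320,180:440,::-1],None,fx=3,fy=3) if n=="top" else cv2.resize(c["img"][180:380,180:440,::-1],None,fx=3,fy=3))
go(538,71,94,135)
E
```

```text
time_s: 14.1
tool_pos: [538.2, 70.7, 94.5]
ee_rot: [-180.0, -0.0, 130.3]
wrist_force: [0.2, -0.0, -2.8]
opening: 43.3
time_s: 14.5
tool_pos: [538.2, 69.9, 94.4]
ee_rot: [180.0, 0.0, 134.4]
wrist_force: [-0.2, 0.1, -3.0]
opening: 43.3
t 14.60 now [538.2  69.8  94.4] [-180.      0.    134.45] op 43.5 F [ 0.1 -0.3 -2.3] | cm: [0.09 0.07 0.04] turn -0.55
```

View pics/top7.png

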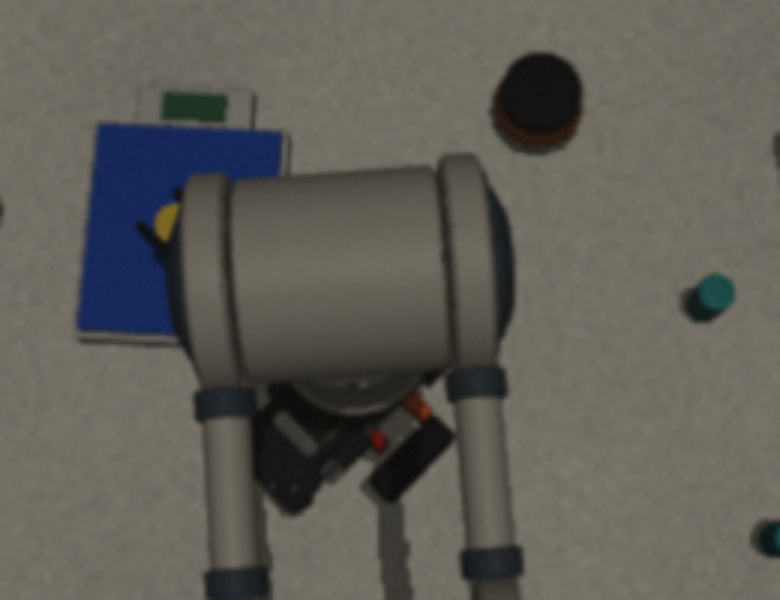

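View pics/side7.png

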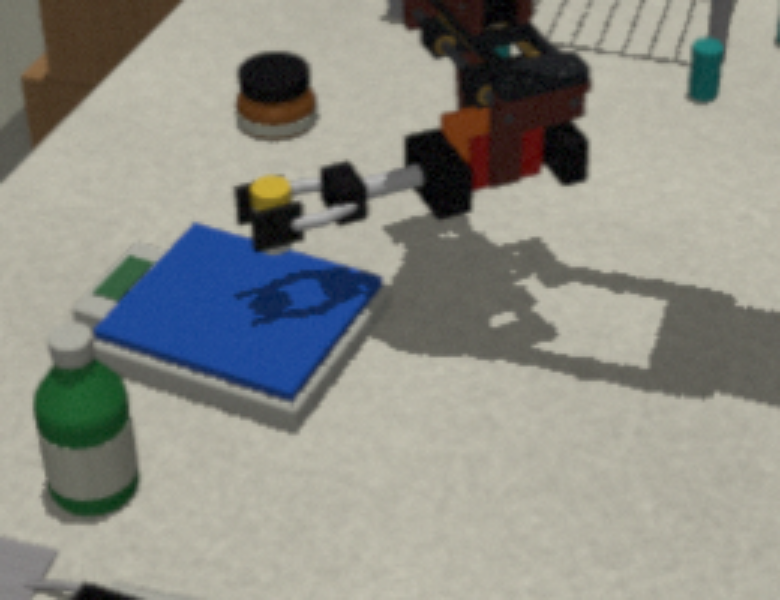

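The top crop shows the cap at (175,223) over the plate, partly hidden by the wrist. The side crop shows the cap at (271,192), the vial upright, and its shadow on the plate. I'll check the height and position.

```bash
python3 - <<'E'
from h import *
np.set_printoptions(precision=1,suppress=True)
s=L("side7");t=L("top7")
y=mask(s,(20,120,50),(35,255,255),(250,230,290,260));b=blobs(y);print(b)
ys,xs=np.where(y);print("rows",ys.min(),ys.max())
R=rng(s,[(270,242),(269,241),(271,242)]);print("range cap",R)
# cap top-face centre approx = ellipse near top
print(tri(s,(270.3,242),t,(239.5,195)))
p=np.array([538.2,69.8]);a=np.radians(134.45-90);u=np.array([np.cos(a),np.sin(a)]);l=np.array([-u[1],u[0]])
V=p+168*u+9*l;print("V by TCP",V)
C=np.array([677.5,209.3]);q=np.radians(-3.9);e=np.array([np.cos(q),np.sin(q)]);n=np.array([-e[1],e[0]])
for W in(V,R[0,:2]): print("in plate",(W-C)@e,(W-C)@n)
print("plate z by range side:",rng(s,[(240,270),(265,290),(285,275)])[:,2])
# plate height by two views: near corner
E
python3 - <<'E'
import sys;sys.path.insert(0,'.')
from h import *
import os;os.chdir('.')
s=L("side0");t=L("top0")
cv2.imwrite("pics/sc_s.png",cv2.resize(s["img"][240:330,190:320,::-1],None,fx=5,fy=5));cv2.imwrite("pics/sc_t.png",cv2.resize(t["img"][145:245,195:290,::-1],None,fx=5,fy=5))
ms=mask(s,(108,120,60),(125,255,255),(190,240,320,330));cn=max(cv2.findContours(cv2.morphologyEx(ms,cv2.MORPH_CLOSE,np.ones((9,9))),0,1)[0],key=cv2.contourArea)
qs=cv2.approxPolyDP(cn,5,True).reshape(-1,2);print(qs.tolist())
for a,b in (((213,162),None),):pass
for tp in[(213,162),(206.5,233.5),(270,235),(275,164.5)]:
    r=[(tri(t,tp,s,tuple(x)),x) for x in qs.astype(float)];r.sort(key=lambda k:k[0][1]);print(tp,np.round(r[0][0][0],1),round(r[0][0][1],1),r[0][1])
E
```

```text
[([269.5, 243.9], [263, 239, 14, 11, 130])]
rows 239 249
range cap [[653.7 193.6 128.3]
 [655.  195.3 131.6]
 [649.6 197.  131.5]]
(array([652.1, 192.7, 127.6]), np.float64(2.5685511181603755))
V by TCP [651.8 193.9]
in plate -24.565058615588555 -17.137585343728283
in plate -22.679827324856518 -17.281986501193032
plate z by range side: [32.7 32.4 31.8]
[[211, 290], [277, 312], [306, 273], [244, 255]]
(213, 162) [759.6 272.3  29.2] 3.0 [211. 290.]
(206.5, 233.5) [597.7 282.8  27.1] 9.8 [277. 312.]
(270, 235) [592.5 142.3  24.8] 9.0 [306. 273.]
(275, 164.5) [753.2 131.4  24.8] 4.2 [244. 255.]
```

The estimates agree: the vial is at (-24,-17) in the plate frame with its base about 48 mm above the plate. I'll lower it in stages.

```bash
python3 -m creep '{"hand":[0.41,0.41,0.41,0.41,0.41,0.41,0.41,0.41,0.41,0.41],"translation":[[0,0,0.3],[0,0,0.9],[0,0,1.6],[0,0,2.3],[0,0,3],[0,0,3.6],[0,0,4],[0,0,4.3],[0,0,4.4],[0,0,4.4]],"turn":[0,0,0,0,0,0,0,0,0,0]}'
python3 - <<'E'
from h import *
from cell import robot
for n in("side",):
    c=robot.read_camera(n);pickle.dump(c,open(f"pics/{n}8.pkl","wb"))
    cv2.imwrite(f"pics/{n}8.png",cv2.resize(c["img"][220:320,220:360,::-1],None,fx=5.5,fy=5.5,interpolation=cv2.INTER_CUBIC))
go(538,71,46.3,135)
E
```

```text
time_s: 15.6
tool_pos: [538.2, 69.9, 50.4]
ee_rot: [180.0, 0.0, 134.5]
wrist_force: [0.4, -0.5, -2.1]
opening: 43.8
t 15.65 now [538.3  69.8  50.5] [1.7999e+02 1.0000e-02 1.3447e+02] op 43.6 F [ 0.9 -1.1 -2.3] | cm: [0.11 0.06 0.42] turn -0.53
```

View pics/side8.png

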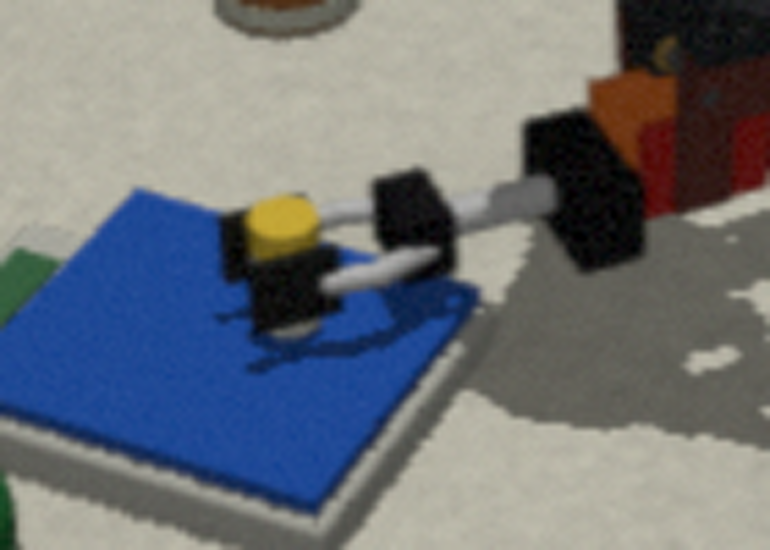

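The vial is upright about 4 mm above the plate, with the white base at (297,330) and the front block clear of the scale edge. I'll creep down and watch the wrist force.

```bash
python3 -m creep '{"hand":[0.41,0.41,0.41,0.41,0.41],"translation":[[0,0,0.05],[0,0,0.12],[0,0,0.2],[0,0,0.25],[0,0,0.25]],"turn":[0,0,0,0,0]}'
python3 -m creep '{"hand":[0.41,0.41,0.41],"translation":[[0,0,0.05],[0,0,0.08],[0,0,0.08]],"turn":[0,0,0]}'
python3 -m creep '{"hand":[0.41,0.41,0.41],"translation":[[0,0,0.04],[0,0,0.07],[0,0,0.07]],"turn":[0,0,0]}'
```

```text
time_s: 16.15
tool_pos: [538.1, 69.9, 47.7]
ee_rot: [-180.0, -0.0, 134.5]
wrist_force: [-0.3, -0.6, -2.9]
opening: 43.7
time_s: 16.45
tool_pos: [538.1, 69.9, 47.0]
ee_rot: [-180.0, -0.0, 134.5]
wrist_force: [-0.6, 0.9, -2.9]
opening: 43.7
time_s: 16.75
tool_pos: [538.2, 69.9, 46.4]
ee_rot: [180.0, 0.0, 134.5]
wrist_force: [0.0, -0.4, -2.2]
opening: 43.4
```

```bash
python3 -m creep '{"hand":[0.41,0.41,0.41],"translation":[[0,0,0.04],[0,0,0.08],[0,0,0.08]],"turn":[0,0,0]}'
python3 - <<'E'
from h import *
from cell import robot
F=[]
for i in range(4):
    c=robot.read_camera("side");F.append(robot.state()["wrist_force"][2])
print(np.round(F,1))
cv2.imwrite("pics/side9.png",cv2.resize(c["img"][220:320,220:360,::-1],None,fx=5.5,fy=5.5,interpolation=cv2.INTER_CUBIC))
E
```

```text
time_s: 17.05
tool_pos: [538.4, 69.8, 45.8]
ee_rot: [180.0, 0.0, 134.5]
wrist_force: [-1.4, 0.0, 0.4]
opening: 43.7
[-0.3 -0.8 -0.1  0. ]
```

View pics/side9.png

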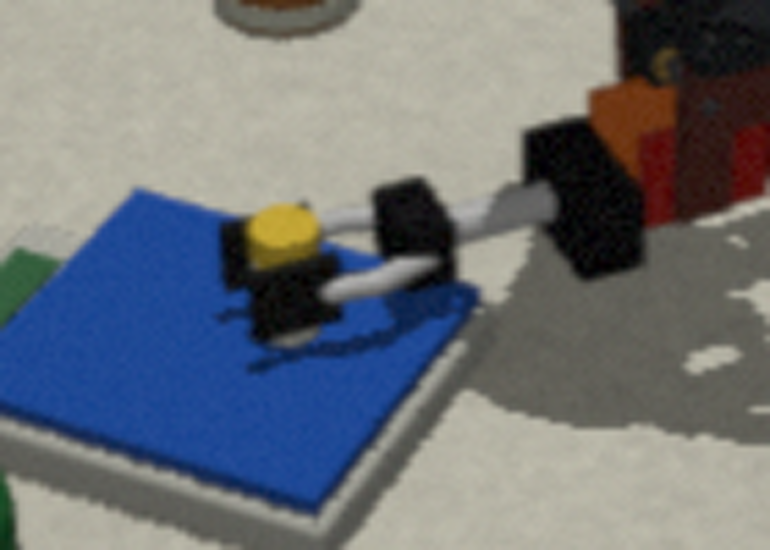

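The wrist force went from -2.5 to about 0 N, so the vial stands on the plate. I'll open to 58 mm and shift the tool to keep the jaws centred on it.

```bash
python3 -m creep '{"hand":[0.5,0.52,0.54,0.56,0.58,0.6,0.62,0.64,0.66,0.66],"translation":[[0,0,0],[0.1,0,0],[0.19,0,0],[0.28,0,0],[0.37,0,0],[0.46,0,0],[0.55,0,0],[0.64,0,0],[0.72,0,0],[0.72,0,0]],"turn":[0,0,0,0,0,0,0,0,0,0]}'
python3 - <<'E'
from h import *
from cell import robot
c=robot.read_camera("side");pickle.dump(c,open(f"pics/side10.pkl","wb"))
cv2.imwrite("pics/side10.png",cv2.resize(c["img"][220:320,220:360,::-1],None,fx=5.5,fy=5.5,interpolation=cv2.INTER_CUBIC))
go(538,71,46.3,134.5)
E
```

```text
time_s: 18.25
tool_pos: [533.1, 75.1, 45.5]
ee_rot: [180.0, 0.0, 134.5]
wrist_force: [0.4, -0.6, -2.6]
opening: 58.3
t 18.30 now [533.1  75.   45.5] [180.     0.   134.48] op 57.9 F [ 0.3 -0.1 -2.2] | cm: [-0.63  0.06 -0.08] turn -0.02
```

View pics/side10.png

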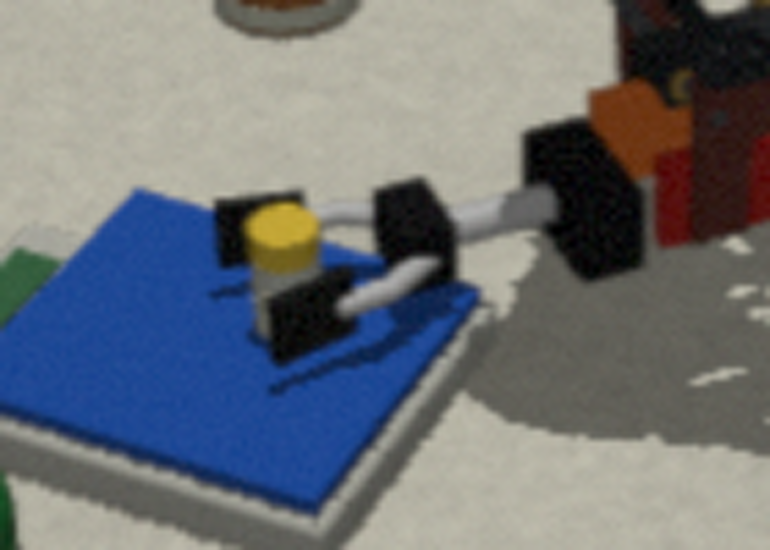

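The vial stands free at (284,270) in the crop, with clear space on both sides to the pads at (245,230) and (310,315). I'll back straight out, then raise.

```bash
python3 -m creep '{"hand":[0.66,0.66,0.66,0.66,0.66,0.66,0.66,0.66,0.66,0.66],"translation":[[0,-0.2,0],[0,-0.7,0],[0,-1.5,0],[0,-2.5,0],[0,-3.7,0],[0,-5,0],[0,-6.5,0],[0,-8,0],[0,-9.5,0],[0,-10.5,0]],"turn":[0,0,0,0,0,0,0,0,0,0]}'
python3 -m creep '{"hand":[0.66,0.66,0.66,0.66,0.66,0.66,0.66,0.66],"translation":[[0,-0.4,0],[0,-0.5,-0.2],[0,-0.5,-0.2],[0,-0.5,-0.2],[0,-0.5,-0.2],[0,-0.5,-0.2],[0,-0.5,-0.2],[0,-0.5,-0.2]],"turn":[0,3,9,16,24,32,39,44.5]}'
python3 - <<'E'
from h import *
from cell import robot
for n in("side","top"):
    c=robot.read_camera(n);pickle.dump(c,open(f"pics/{n}11.pkl","wb"));cv2.imwrite(f"pics/{n}11.png",c["img"][:,:,::-1])
go(440,-20,28,90)
E
```

```text
time_s: 19.3
tool_pos: [457.1, 0.4, 45.5]
ee_rot: [-180.0, 0.0, 134.4]
wrist_force: [0.3, 1.0, -2.0]
opening: 58.4
time_s: 20.1
tool_pos: [454.7, -2.0, 47.6]
ee_rot: [180.0, -0.0, 89.7]
wrist_force: [-0.4, 0.4, -2.1]
opening: 58.4
t 20.20 now [454.7  -2.   47.5] [ 1.7999e+02 -1.0000e-02  8.9940e+01] op 58.1 F [ 0.4  0.3 -3.4] | cm: [-1.8  -1.47  1.95] turn -0.06
```

View pics/top11.png

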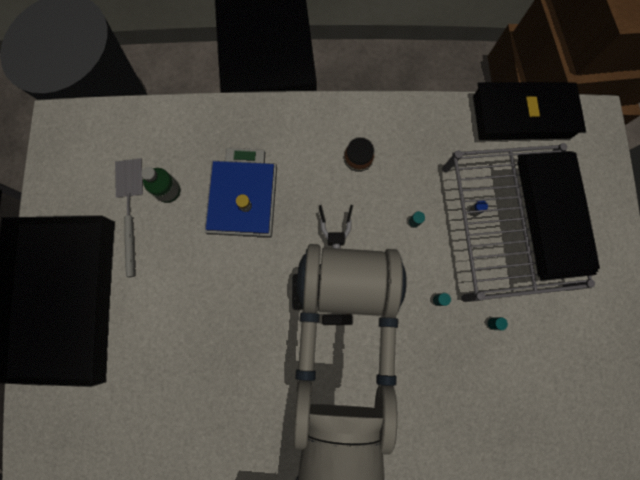

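View pics/side11.png

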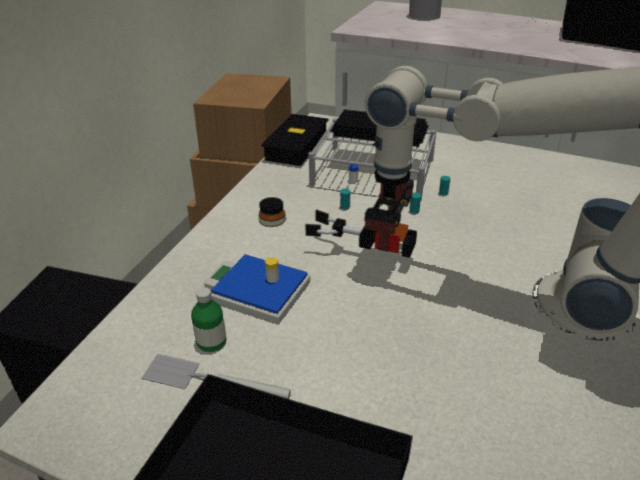

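The vial stands upright on the plate (top (242,201), side (272,270)). The reacher points along +x with its jaws at (335,215) and free table all round. I'll lower it.

```bash
python3 -m creep '{"hand":[0.66,0.66,0.66,0.66,0.66,0.66,0.66,0.66,0.66,0.66],"translation":[[-0.5,-0.5,0.3],[-1,-1,0.9],[-1.5,-1.5,1.6],[-1.8,-1.5,2.3],[-1.8,-1.5,2.8],[-1.8,-1.5,3.2],[-1.8,-1.5,3.5],[-1.8,-1.5,3.7],[-1.8,-1.5,3.75],[-1.8,-1.5,3.75]],"turn":[0,0,0,0,0,0,0,0,0,0]}'
python3 -m creep '{"hand":[0.66,0.66,0.66,0.66],"translation":[[0,0,0.05],[0,0,0.1],[0,0,0.12],[0,0,0.12]],"turn":[0,0,0,0]}'
python3 - <<'E'
from h import *
from cell import robot
F=[]
for i in range(3):
    c=robot.read_camera("side");F.append(robot.state()["wrist_force"][2])
print(np.round(F,1));go(440,-20,8.7,90)
cv2.imwrite("pics/side12.png",cv2.resize(c["img"][180:300,280:480,::-1],None,fx=4,fy=4))
E
```

```text
time_s: 21.2
tool_pos: [439.8, -20.0, 10.1]
ee_rot: [180.0, -0.0, 90.0]
wrist_force: [0.9, -0.5, -1.4]
opening: 58.6
time_s: 21.6
tool_pos: [439.6, -20.1, 8.8]
ee_rot: [-180.0, -0.0, 90.0]
wrist_force: [0.4, 1.1, -2.2]
opening: 58.4
[-2.7 -3.  -3.6]
t 21.75 now [439.7 -20.1   8.9] [180.     0.    89.97] op 57.8 F [-0.5  0.1 -3.6] | cm: [0.01 0.03 0.02] turn -0.03
```

View pics/side12.png

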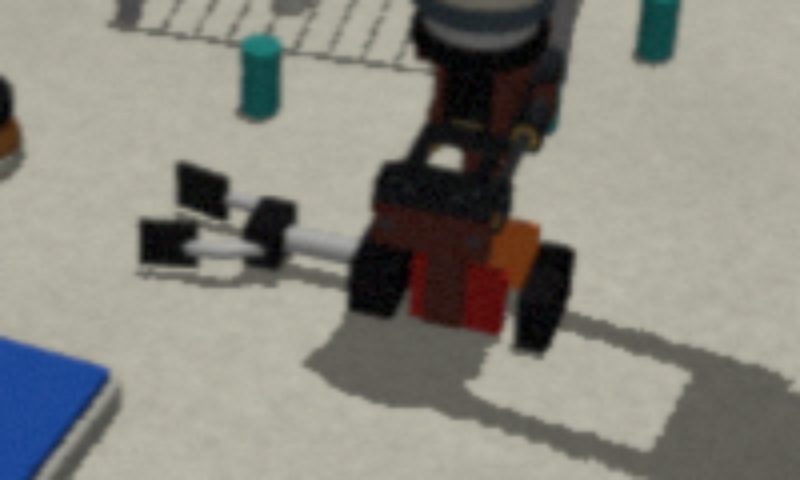

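```bash
python3 -m creep '{"hand":[0.66,0.66,0.66],"translation":[[0,0,0.03],[0,0,0.06],[0,0,0.06]],"turn":[0,0,0]}'
python3 -m creep '{"hand":[0.66,0.66,0.66],"translation":[[0,0,0.03],[0,0,0.06],[0,0,0.06]],"turn":[0,0,0]}'
```

```text
time_s: 22.05
tool_pos: [439.7, -20.1, 8.7]
ee_rot: [180.0, 0.0, 90.0]
wrist_force: [-2.0, -0.0, 1.9]
opening: 58.0
time_s: 22.35
tool_pos: [439.7, -20.1, 8.6]
ee_rot: [180.0, 0.0, 90.0]
wrist_force: [-4.3, -0.3, 6.0]
opening: 58.2
```

It is on the table (force now +6 N). I'll open slowly, then fully, and rise straight up.

```bash
python3 -m creep '{"hand":[0.67,0.69,0.71,0.74,0.8,0.9,1,1,1,1],"translation":[[0,0,0],[0,0,0],[0,0,0],[0,0,0],[0,0,0],[0,0,0],[0,0,0],[0,0,0],[0,0,0],[0,0,0]],"turn":[0,0,0,0,0,0,0,0,0,0]}'
python3 -m creep '{"hand":[1,1,1,1,1,1,1,1,1,1],"translation":[[0,0,-0.3],[0,0,-1],[0,0,-2],[0,0,-3.2],[0,0,-4.5],[0,0,-6.5],[0,0,-9],[0,0,-12],[0,0,-14.5],[0,0,-15]],"turn":[0,0,0,0,0,0,0,0,0,0]}'
python3 -m creep '{"hand":[1,1,1,1,1,1,1,1],"translation":[[1,0,0],[3,0,0],[6,0,0],[10,0,0],[14,0,0],[18,0,0],[20,0,0],[20,0,0]],"turn":[0,0,0,0,0,0,0,0]}'
python3 - <<'E'
from h import *
from cell import robot
for n in("side","top"):
    c=robot.read_camera(n);pickle.dump(c,open(f"pics/{n}13.pkl","wb"));cv2.imwrite(f"pics/{n}13.png",c["img"][:,:,::-1])
go(440,-20,28,90)
E
```

```text
time_s: 23.35
tool_pos: [439.6, -20.1, 7.6]
ee_rot: [-180.0, 0.0, 90.0]
wrist_force: [0.5, 0.0, -0.5]
opening: 87.9
time_s: 24.35
tool_pos: [441.1, -20.3, 162.2]
ee_rot: [179.6, 0.0, 90.0]
wrist_force: [0.6, 0.3, -0.4]
opening: 88.0
time_s: 25.15
tool_pos: [438.3, 182.5, 155.4]
ee_rot: [-179.8, 0.0, 90.2]
wrist_force: [0.4, -0.8, 0.1]
opening: 87.9
t 25.25 now [438.9 180.1 156.1] [-1.7986e+02  7.0000e-02  9.0060e+01] op 87.7 F [-0.4 -0.1 -0.1] | cm: [-20.01   0.09  12.81] turn 0.06
```

View pics/top13.png

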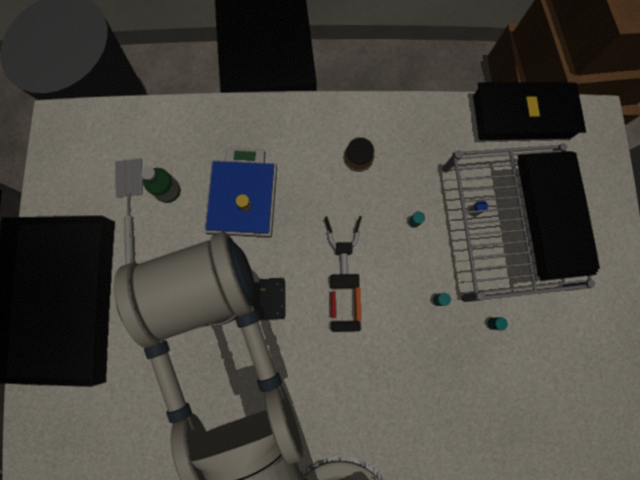

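View pics/side13.png

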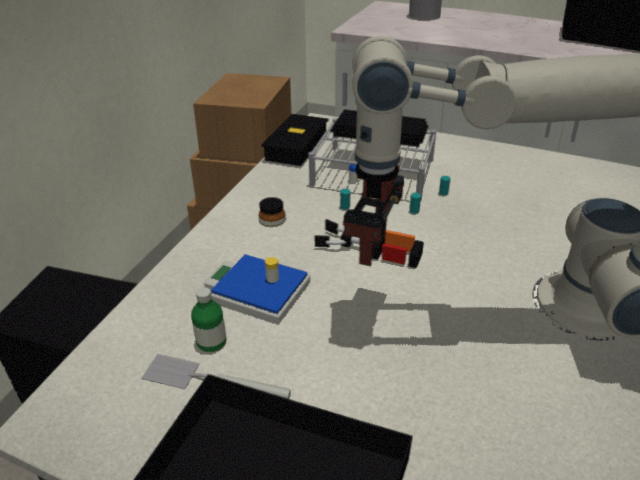

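The reacher lies free at (345,275) and the vial stands on the plate at (242,201). One last set of numeric checks.

```bash
python3 - <<'E'
from h import *
np.set_printoptions(precision=1,suppress=True)
t=L("top13");s=L("side13");t0=L("top0")
y=blobs(mask(t,(20,120,50),(33,255,255),(225,185,260,215)));ys=blobs(mask(s,(20,120,50),(35,255,255),(255,250,290,300)));print(y,ys)
P=plane(t,[y[0][0]],82)[0];print("vial cap",P,tri(t,y[0][0],s,(ys[0][0][0],ys[0][0][1]-1)))
C=np.array([676.2,209.3]);q=np.radians(-3.9);e=np.array([np.cos(q),np.sin(q)]);n=np.array([-e[1],e[0]]);print("in plate",(P[:2]-C)@e,(P[:2]-C)@n)
o=mask(t,(6,150,60),(18,255,255),(320,280,370,330));r=mask(t,(0,150,50),(5,255,255),(320,280,370,330))
for v in(298,304,310):
    a=np.where(r[v])[0].min();b=np.where(o[v])[0].max();Q=plane(t,[(a,v),(b+1,v)],45);print("width",np.linalg.norm(Q[0]-Q[1]))
print("yoke,blocks z",rng(t,[(344,248),(345,281),(345,326)])[:,2],"pads",rng(t,[(357,224),(329,224)])[:,2])
for nm,lo,hi,roi in(("blue",(110,130,50),(125,255,255),(470,195,495,215)),("jarbottle",(50,100,20),(78,255,255),(130,160,190,210))):
    print(nm,blobs(mask(t0,lo,hi,roi)),blobs(mask(t,lo,hi,roi)))
E
```

```text
[([242.2, 200.9], [236, 195, 13, 13, 131])] [([271.2, 262.9], [265, 257, 13, 13, 130])]
vial cap [650.9 194.3  82. ] (array([652.7, 195.2,  78. ]), np.float64(1.3381523555268169))
in plate -24.179487018739643 -16.66612993464031
width 61.08726107109726
width 60.95801537083942
width 62.933571263638605
yoke,blocks z [38.2 36.2 40.7] pads [36.1 36.2]
blue [([481.4, 205.4], [476, 201, 12, 9, 82])] [([481.3, 205.3], [476, 201, 12, 9, 83])]
jarbottle [([158.8, 182.7], [144, 169, 27, 26, 410])] [([158.7, 182.6], [144, 169, 27, 26, 410])]
```

```bash
python3 - <<'E'
from h import *
s=L("side13");t=L("top13")
a=cv2.resize(s["img"][190:310,210:440,::-1],(780,407),interpolation=cv2.INTER_CUBIC);cv2.imwrite("pics/fin.png",a)
E
```

```text
(no output)
```

View pics/fin.png

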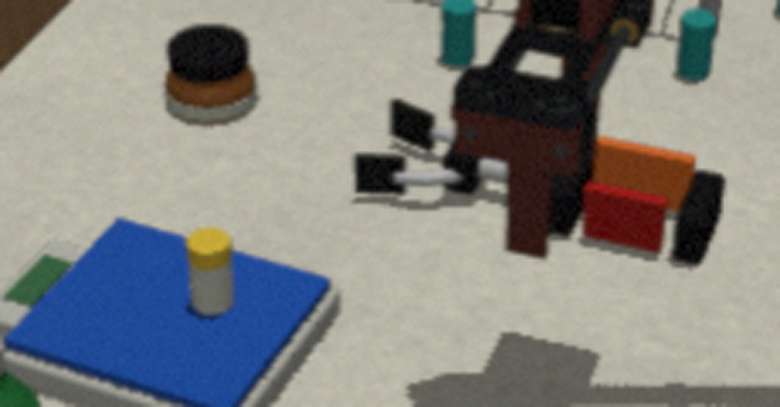

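The crop shows the vial upright on the plate at (210,270) and the reacher flat and clear with its jaws open. All checks agree, so I'm handing it in.

```bash
python3 -c "
from cell import robot
print(robot.finish_job())"
```

```text
the job is handed in; nothing more can be done
None
```

The yellow-capped vial now stands upright on the blue plate, and the reacher lies free on the open table. I handed the job in at about 25 s of robot time; it gave no verdict.

I picked the reacher up by its grip and closed the jaws on the vial under the rack, where the fingers stopped at 43.8 mm. I then lifted it 20 mm, drew it out, swung round, and lowered it until the wrist force showed contact with the plate. The jaws were opened centred on the vial and backed straight out. The reacher went down around (440, -20), pointing away from the robot.

Last checks:
- **Vial:** it is about (-24, -17) mm from the plate centre, with its cap at plate height plus 50 mm within a few mm. It looks upright in the side view.
- **Reacher:** measured heights of its blocks, yoke and pads match it lying flat. The width over the plates is 61–63 mm, so the trigger has sprung back. It touches nothing in either view.
- **Other things:** the blue-capped vial and the bottle are within 0.1 pixel of where they started. By eye, the jar, spatula and turquoise vials are where they were.

- **Disagreements:** the top and wrist cameras differed by about 2.4 mm in x, and I corrected for that. Two-view measurements of the plate's height from its corners came out 3–7 mm low, so I used the range reading and the contact force instead.
- **Not seen directly:** the arm hid the closing of the jaws under the rack, so I judged that grip from the finger opening and then saw it once the vial was out.

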